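# Put the check weights and their tweezers away in the push-to-open case

### The job

Put the check weights away in their dark wooden case: first stand each of the three brass weights, knob up, in the well of its own size, which also clears the room that the drawer needs in front. Then press the round brass catch on the case's front ledge so that the drawer springs out, lay the plain steel tweezers (not the pair with wooden grips) flat inside it, and push the drawer shut again until it latches.

Things in the scene. Friction and masses are not known exactly. Their poses are not given: they have to be found in the camera images.
- large_weight_mid (a point): large loose brass check weight: upright cylinder 38 mm in diameter with a neck and a 25 mm round knob on top, 56 mm tall in all. The point is on its axis half-way up, 28 mm above its underside; z is up.
- medium_weight_mid (a point): medium loose brass check weight: upright cylinder 28 mm in diameter with a neck and a 19 mm round knob on top, 46 mm tall in all. The point is on its axis half-way up, 23 mm above its underside; z is up.
- small_weight_mid (a point): small loose brass check weight: upright cylinder 19 mm in diameter with a neck and a 14 mm round knob on top, 36 mm tall in all. The point is on its axis half-way up, 18 mm above its underside; z is up.
- large_well (a point): well for the large weight: round recess 44 mm in diameter, 10 mm deep, its top 4 mm flared to 52 mm, in a pale wooden block 56 mm square; three such blocks, 62 mm apart in any order, fill the top of the dark wooden case. The point is the centre of the well's floor (10 mm below the block's top); x points to the back of the case (away from its drawer front), y to its left, z up.
- medium_well (a point): well for the medium weight: round recess 34 mm in diameter, 10 mm deep, its top 4 mm flared to 42 mm, in a pale wooden block 56 mm square; three such blocks, 62 mm apart in any order, fill the top of the dark wooden case. The point is the centre of the well's floor (10 mm below the block's top); x points to the back of the case (away from its drawer front), y to its left, z up.
- small_well (a point): well for the small weight: round recess 25 mm in diameter, 10 mm deep, its top 4 mm flared to 33 mm, in a pale wooden block 56 mm square; three such blocks, 62 mm apart in any order, fill the top of the dark wooden case. The point is the centre of the well's floor (10 mm below the block's top); x points to the back of the case (away from its drawer front), y to its left, z up.
- tweezers_mid (a point): plain loose steel tweezers without wooden grips, lying flat on the bench: 145 mm long along x, at most 17 mm wide along y at the middle, 9 mm thick. The point is the middle, half-way up (4.5 mm above the underside).
- catch_top (a point): push-to-open catch: a round brass button 20 mm in diameter on the front ledge of the case, near its right-hand end, standing 12 mm above the ledge. The point is the centre of its top; its axes are those of the case (x to the back, z up). Pressed straight down 5 mm (3 N) or to its stop at 8 mm (4 N) it frees the drawer, which springs out by itself; the button springs back.
- drawer (a joint): how far the drawer (under the ledge, no handle) is out, in m: 0 is shut and latched, 0.076 fully out. A weak spring (1 to 2 N) pushes it out, and only if nothing stands in front. Pushed shut by its front board it needs about 5 N from 0.015 on; it latches at 0 and stops hard at -0.003; let go before 0, it springs out again.
- drawer_bed (a point): middle of the drawer floor that is open to above when fully out: 75 mm along x, 176 mm along y inside (axes as the case's; floor 8 mm above the bench). Side walls 12 mm, front board 20 mm above the floor; behind this opening stands the case (46 mm high, pale blocks 49). The front board's outer face is 45 mm from the point along -x, 204 mm wide, from 3 to 28 mm above the bench.

How it is judged:
By the outcome, as a careful person would: the job done as asked, in the order asked, and still so for the second after the job is handed in, with the robot touching nothing.
It also fails if it takes over 115 s, if anything falls off the work surface, if the arm or the gripper's body presses on something with over 40 N, if the wrist force passes 120 N, or if a joint passes its speed limit or range.

### The arm

A 6-joint arm with a two-finger parallel gripper is mounted at the origin on a cart in front of the work surface, level with it; the furniture and walls round the work are solid. World frame = base frame: x ahead of the robot, y to its left, z up, the work surface at z = 0. Lengths are in m, angles in rad, forces in N, time in s.
With the tool pointing down it reaches from about 0.375 to 0.975 m from the base axis. Payload 3.8 kg.
Tool frame: the origin (TCP) lies midway between the tips of the shut fingers; the grasp point (between the pads) lies 19 mm behind it (arm.pinch_z is the distance from the TCP to the grasp point, in m); z points along the fingers, y is the direction in which the jaws open and shut (so a half turn about z gives the same grasp; the last joint's range is limited). The gripper opens to 88 mm and grips with 3 to 60 N. Pads are 18 mm wide; open, the fingers measure 123 mm over their backs; the gripper's body (75 mm by 187 mm) begins 45 mm behind the grasp point.
Start: joints at [-1.358, 0.264, 1.604, -0, 1.274, -0.037], TCP at [0.167, -0.654, 0.239] pointing down, gripper open.
Joint ranges: [-2.63, 2.63], [-0.94, 2.18], [0.31, 2.57], [-1.31, 4.45], [0, 2.66], [-2.55, 2.55]. Speed limits (rad/s): [2.57, 2.57, 3.14, 3.14, 3.14, 3.14].

### API

Orientations are given as a unit quaternion [w, x, y, z].
In Python, from cell import arm gives the robot as it stands.
- The arm moves only by the tool step_arm, never from a script. Its argument "rows" is a list of rows, each a list of 5 numbers: the shift along the tool's x, y, z in cm, then the turn about the tool's z in rad, then the closure, from -1 (fully open) to 1 (shut). In form: [[x, y, z, turn, claw], ...]. A call has 1 to 12 rows; each row shifts and turns the commanded pose from where the row before left it, along the tool's axes as they then stand; what a row does not reach is not made up. A row lasts 1/10 s, in which the tool goes at most 50 mm and 8.59 degrees, less where a joint would pass 70% of its speed; a pose out of reach is approached as far as the arm can. A call is refused whole if a number of a shift passes 5 or a number of a turn 0.15, either way. A call with a gripper value outside its range is refused whole. The fingers move at their own pace and stop on an object; "squeeze" is the grip in N (left out, the last holds). Time passes only in rows, so rows that do not move let the fingers close. It gives the time, the measured TCP pose, the force and the opening at its end, in the units of the state.
- arm.observe(): the state, without advancing time (a new reading comes with each control period).
- arm.read_camera(name): name is "scene" or "top" or "wrist"; returns (picture, depth): 384x512x3 uint8, red, green, blue; 384x512 float32, m along the optical axis (not along the pixel's ray), 0 where there is no reading.
- arm.calibration(name): a dict with "camera_matrix" (3x3 intrinsics, pixels), "k1" (the pictures are not rectified: a ray, as slopes to the right and down, at radius r is drawn at 1 + k1 r^2 times it, then the intrinsics apply), "rvec" (rotation vector, rad) and "tvec" (3), from world to camera coordinates, as OpenCV has them. Camera axes: x right, y down, z forward; pixel columns grow to the right and rows downward; lengths in m; the calibration is good to about 2 mm. A picture is of the moment at which its call begins: read the wrist's pose just before it. calibration takes no time and is no camera call; for the wrist camera it gives the pose at the moment of the call.
- arm.close_job(): hands the job in, once; it reports no verdict.
Trained networks look in the newest picture that a camera, given by its name, has taken for a name from the list of things; names that differ only in an ending like _2 or _b are one class to them, and where a whole thing is asked for, a point or a joint stands for the part that bears it (a point fixed in the world has none). Each returns a list of dicts, best first, with "conf" (0 to 1); they miss things now and then, are a little off and sometimes report something else, mostly with a low value. They report only what shows in the picture. A call takes as long as a camera call.
- arm.spot_in(target, camera): "bbox" ([centre column, centre row, width, height] in pixels, round what is visible of it).
- arm.masks_of(target, camera): "mask" (384x512 bool, what is visible of it) and "bbox" ([centre column, centre row, width, height] in pixels, round what is visible of it).
- arm.spot_point(target, camera): "uv" ([column, row] in pixels: a listed point, or the origin of a listed thing).
The state is a dict: "time": time; "qpos": joint angles; "joint_velocities": joint speeds; "effort": joint torques, N m; "position": TCP position; "tcp_rot": TCP orientation; "force": force on the tool from outside, world axes, zero at the start; "wrist_torque": the same for the moment, N m; "opening": finger opening in m.
Only numpy, scipy, OpenCV 4.12 (cv2) and the standard library are available. Lean on these libraries where they do the work, as an engineer would, in place of code of your own. Each camera call takes 0.05 s, during which the arm holds its last target.

## Working session

There is one attempt and no reset: what is moved stays moved. The work goes in short steps, Python scripts to look and compute and a tool call to move; the robot and the scene stay as the last step left them, time stands still between calls to the robot, and variables do not carry over. Pictures are saved under pics/ and viewed, and the job is handed in when it is done.

Besides the shell and the picture viewer there is one more tool, called after ">>>" in YAML: its name, and indented under it one key for each argument. step_arm: Moves the arm, as the interface text tells. Its arguments: {"type":"object","properties":{"rows":{"type":"array"},"squeeze":{"type":"number"}},"required":["rows"]}

```bash
ls; mkdir -p pics
cat > h.py <<'E'
import numpy as np,cv2
from cell import arm
def cal(n):
    c=arm.calibration(n);R=cv2.Rodrigues(np.array(c["rvec"],float))[0]
    return np.array(c["camera_matrix"],float),c["k1"],R,np.array(c["tvec"],float).ravel()
def ray(C,uv):
    K,k1,R,t=C
    p=cv2.undistortPoints(np.array([[uv]],float),K,np.array([k1,0,0,0,0.]))[0,0]
    d=np.array([p[0],p[1],1.]);return -R.T@t,R.T@d   # origin, dir with unit depth
def onz(C,uv,z):
    o,d=ray(C,uv);return o+d*(z-o[2])/d[2]
def proj(C,P):
    K,k1,R,t=C
    return cv2.projectPoints(np.array([P],float),cv2.Rodrigues(R)[0],t,K,np.array([k1,0,0,0,0.]))[0][0,0]
def tri(rs):
    A=np.zeros((3,3));b=np.zeros(3)
    for o,d in rs:
        d=d/np.linalg.norm(d);M=np.eye(3)-np.outer(d,d);A+=M;b+=M@o
    X=np.linalg.solve(A,b)
    return X
def cloud(C,dep):
    K,k1,R,t=C
    h,w=dep.shape;u,v=np.meshgrid(np.arange(w),np.arange(h))
    p=cv2.undistortPoints(np.stack([u,v],-1).reshape(-1,1,2).astype(float),K,np.array([k1,0,0,0,0.])).reshape(h,w,2)
    pc=np.dstack([p*dep[...,None],dep]);
    return (pc-t)@R
def save(n,im): cv2.imwrite("pics/"+n+".png",cv2.cvtColor(im,cv2.COLOR_RGB2BGR))
E
python3 - <<'E'
from h import *
import pickle
print(arm.observe())
D={}
names="large_weight_mid medium_weight_mid small_weight_mid large_well medium_well small_well tweezers_mid catch_top drawer_bed".split()
for c in ("scene","top","wrist"):
    im,d=arm.read_camera(c);save("a_"+c,im);C=cal(c);D[c]=(im,d,C)
    print(c,-C[2].T@C[3])
    if c!="wrist":
      P=cloud(C,d)
      for n in names:
        r=arm.spot_point(n,c)
        for q in r[:2]:
            u,v=np.round(q["uv"]).astype(int);print(n,round(q["conf"],2),np.round(q["uv"],1),np.round(P[v,u],3) if 0<=v<384 and 0<=u<512 else None)
pickle.dump(D,open("a.pkl","wb"))
E
```

```text
pics
{'time': 0.0, 'qpos': array([-1.35789190e+00,  2.64736472e-01,  1.60537435e+00,  2.51940372e-05,
        1.27371750e+00, -3.69264263e-02]), 'joint_velocities': array([-1.97386266e-03, -2.38349910e-03,  1.34056847e-03,  1.28721595e-03,
       -1.39879723e-04, -8.97241266e-05]), 'effort': array([-2.93675563e-03, -5.02116537e+01, -3.56877494e+01,  7.25674862e-02,
        2.92725535e-02, -2.13845528e-04]), 'position': array([ 0.16672369, -0.65334282,  0.23739907]), 'tcp_rot': array([-1.11457184e-03,  9.92208049e-01,  1.24587069e-01, -8.62360878e-05]), 'force': array([-0.41279128, -0.17009063,  0.13663188]), 'wrist_torque': array([-0.03728541, -0.03263317, -0.00320497]), 'opening': 0.08792524426715612}
scene [0.09702128 0.5980678  0.52946017]
large_weight_mid 0.66 [279.5 214.2] [0.444 0.012 0.033]
large_weight_mid 0.58 [207.4 263.4] [ 0.502  0.203 -0.002]
medium_weight_mid 0.59 [278.8 214.9] [0.447 0.012 0.029]
large_well 0.59 [235.7 187.2] [ 0.594 -0.016  0.039]
large_well 0.31 [300. 193.] [ 0.448 -0.088  0.036]
medium_well 0.87 [219.5 198.4] [0.586 0.056 0.047]
small_well 0.6 [254.
[... 172 characters left out ...]
8 0.033 0.039]
drawer_bed 0.38 [235.8 185.1] [ 0.601 -0.025  0.038]
top [ 0.41362013 -0.00767069  0.90717681]
large_weight_mid 0.58 [292.3 222.6] [ 0.454 -0.095  0.052]
medium_weight_mid 0.45 [245.9 224.9] [0.447 0.003 0.045]
medium_weight_mid 0.4 [336.5 187.1] [ 0.536 -0.193  0.034]
small_weight_mid 0.58 [338.  185.4] [ 0.54  -0.197  0.038]
large_well 0.64 [253.3 161.4] [ 0.588 -0.009  0.039]
medium_well 0.75 [229.3 152.2] [0.607 0.045 0.04 ]
small_well 0.95 [286.5 167.7] [ 0.574 -0.081  0.038]
small_well 0.58 [244.3 222.6] [0.451 0.007 0.047]
tweezers_mid 0.45 [154.8 198.3] [ 0.505  0.213 -0.003]
catch_top 0.5 [288.7 186.2] [ 0.532 -0.087  0.056]
wrist [ 0.24640339 -0.63332679  0.38385311]
```

Run:
```python
import pickle,cv2
D=pickle.load(open("a.pkl","rb"))
for n,(a,b,c,d) in dict(top=(120,110,260,160),scene=(150,130,200,150)).items():
    im=D[n][0][b:b+d,a:a+c]
    cv2.imwrite(f"pics/b_{n}.png",cv2.cvtColor(cv2.resize(im,None,fx=3 if n=="top" else 3.9,fy=3 if n=="top" else 3.9,interpolation=cv2.INTER_CUBIC),cv2.COLOR_RGB2BGR))
```

```text
(no output)
```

View pics/a_top.png

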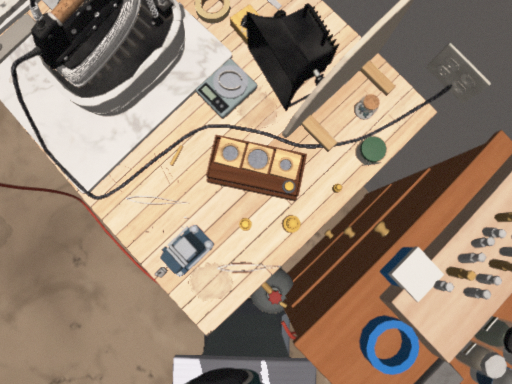

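View pics/b_top.png

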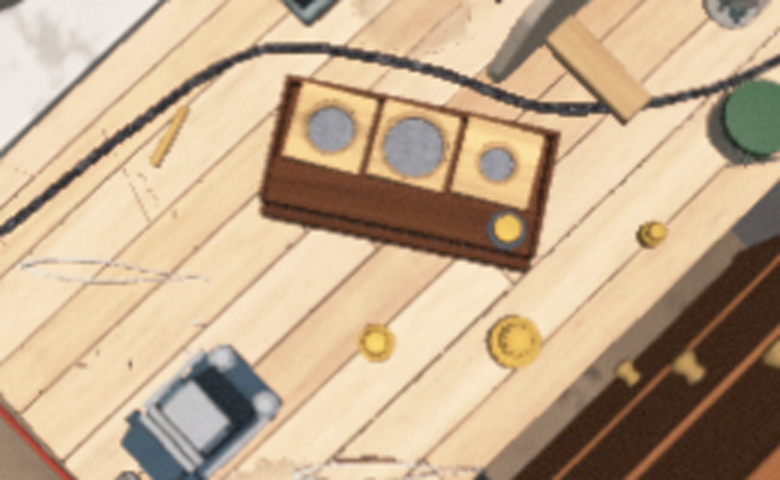

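View pics/a_scene.png

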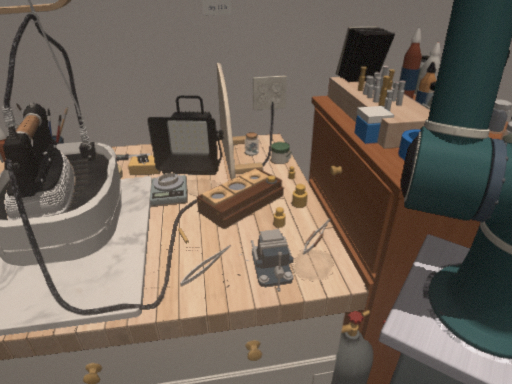

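Run:
```python
import pickle
from h import *
D=pickle.load(open("a.pkl","rb"))
im,d,C=D["top"]
P=cloud(C,d);ok=d>0
g=np.full((26,26),-9.)  # x 0..1, y -.65...65
X=P[ok]
for p in X:
    i=int((p[0]+.05)/.04);j=int((p[1]+.7)/.05)
    if 0<=i<26 and 0<=j<26: g[i,j]=max(g[i,j],p[2])
print("y", [int(-70+5*j) for j in range(25,-1,-1)])
for i in range(25,-1,-1): print("%3d"%(-5+4*i)," ".join("%4d"%(g[i,j]*100) if g[i,j]>-8 else "   ." for j in range(25,-1,-1)))
im,d,C=D["scene"];X=cloud(C,d)[d>0]
m=(X[:,1]<-.2)&(X[:,0]>0)&(X[:,0]<.6)
print(X[m].max(0))
```

```text
y [55, 50, 45, 40, 35, 30, 25, 20, 15, 10, 5, 0, -5, -10, -15, -20, -25, -30, -35, -40, -45, -50, -55, -60, -65, -70]
 95    4    2    1    .    .    .    .    .    2    2    2    3    3    1    0    3    9    .    .    .    .    .    .    .    .    .
 91    2    1    .   13   13    .    .   14   11    2    3    5    3   11    .    0   11   16    .    .    .    .    .    .    .    .
 87    2    2    .    .   12   20   20   16   18   15    2    4   11   15   19    0    0   19   23    .    .    .    .    .    .    .
 83    2    2    .    .   19   26   20   22   22   15    2   18   18   16   21   15   25   26   29   30    .    .    .    .    .    .
 79    2    2   14    .   32   27   19   13   15    2    4    4   18   17   21   15   25   25    2   38   38    .    .    .    .    .
 75    2    2   14   24   34   27   17   15   15    2    4    4   18   18   16   24   24    2    2   38   38    .    .    .    .    .
 71    2    2    2   27   26   18   14   15    2    2    3    3    0   18   20   22    6    6    0    4   31   29    .    .    .    .
 67    2    2    2   27   14   14   14    2 
[... 1839 characters left out ...]
8  -89  -89  -88  -89  -89    .    .    0    0    0    0    0    0    0   13   13   13   15   16   15   16    .    .    .    .
  7  -89  -89  -88  -88  -89  -88  -88    .    0    0  -18  -19    0    0    0    0    .    .    .    .    .    .    .    .    .    .
  3  -89  -89  -88  -89  -89  -89  -88  -89    .    .    .    .    .    .  -79  -74  -89    .    .    .    .    .    .    .    .    .
 -1  -88  -89  -88  -89  -88  -89  -89  -89  -79    .    .    .    .    .  -80  -79  -89    .    .    .    .    .    .    .    .    .
 -5  -88  -88  -88  -88  -88  -88  -88  -88  -79    .    .    .    .    .    .  -79  -88  -88    .    .    .    .    .    .    .    .
[ 0.59999443 -0.2000097   0.43191118]
```

View pics/a_wrist.png

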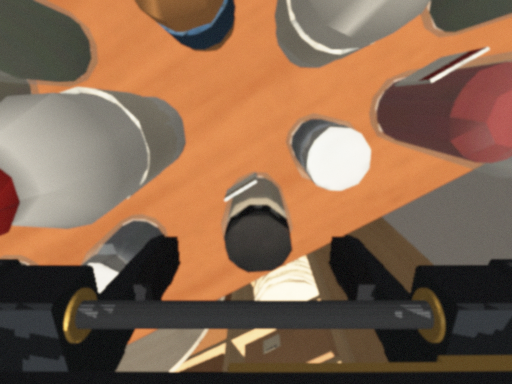

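Run:
```python
import pickle
from h import *
D=pickle.load(open("a.pkl","rb"))
for n in("top","scene"):
    im,d,C=D[n]
    P=cloud(C,d);X=P[d>0]
    print(n)
    g=np.full((20,20),-9.)
    for p in X:
        i=int((p[0]-.5)/.02);j=int((p[1]+.3)/.02)
        if p[0]>.5 and p[1]>-.3 and i<20 and j<20: g[i,j]=max(g[i,j],p[2])
    print("    "," ".join("%4d"%(-30+2*j) for j in range(19,-1,-1)))
    for i in range(19,-1,-1): print("%3d "%(50+2*i)," ".join("%4d"%(g[i,j]*100) if g[i,j]>-8 else "   ." for j in range(19,-1,-1)))
```

```text
top
        8    6    4    2    0   -2   -4   -6   -8  -10  -12  -14  -16  -18  -20  -22  -24  -26  -28  -30
 88     2    0    0    3    3    .    .   11   14   15   15   14    .    .    0    0    0    0    .   19
 86     2    2    2    0   17   17   16   15   15   15   20   15   15    .    .    0    0    .    .   24
 84     2    2    2    0   18   18   17   16   15   15   21   20   15    .    0    0    .   25   26   26
 82     2    2    2    2    0   18   17   17   16   15   20   20   15   15    0    0   25   26   26    2
 80     2    3    3    3    3   18   18   17   16   15   15   21   20   15    0   25   25   25    2    2
 78     3    4    4    4    3    2   18   18   17   16   15   15   15   15   24   25   25    0    0    2
 76     3    4    3    4    3    2   18   18   17   16   15   15   11   23   24   24    0    0    0    0
 74     3    4    4    4    3    2    0   18   18   17   16   11   21   23   23    0    0    6    6    .
 72     2    3    3    3    1    0    0    0   18   17    1   20   21   22    0    0    0    6    6    6
 70     2    2    2    1    0    0    0    0  
[... 2619 characters left out ...]
    .    4    .    .    .    .    1    1    2    0    0    5    5    4
 60     4    4    4    4    4    4    4    4    4    4    4    4    .    .    0    0    0    5    5    5
 58     4    4    4    4    4    3    4    4    4    4    4    4    .    .    0    0    0    4    5    4
 56     4    4    4    4    4    4    4    4    4    4    4    .    .    0    0    0    0    0    0    0
 54     4    4    4    4    4    4    4    4    4    4    4    .    0    0    2    0    0    0    0    .
 52     2    2    4    4    4    4    4    4    5    5    4    0    0    0    3    3    0    0    .    .
 50     0    0    0    0    0    0    2    2    4    4    4    0    0    0    0    0    0    .    .    .
```

>>> step_arm:
  rows:
    - [0,0,-4,0,-1]
    - [0,0,-4,0,-1]
    - [0,0,-4,0,-1]
    - [0,0,-4,0,-1]

```text
time: 1.45
position: [0.1668, -0.6538, 0.4003]
tcp_rot: [-0.0, 0.992, 0.125, -0.0]
force: [-0.7, -0.8, 0.8]
opening: 0.0878
```

>>> step_arm:
  rows:
    - [2.8,-3.9,0,0,-1]
    - [2.8,-3.9,0,0,-1]
    - [2.8,-3.9,0,0,-1]
    - [2.8,-3.9,0,0,-1]
    - [2.8,-3.9,0,0,-1]
    - [2.8,-3.9,0,0,-1]
    - [2.8,-3.9,0,0,-1]
    - [2.8,-3.9,0,0,-1]
    - [2.8,-3.9,0,0,-1]
    - [2.8,-3.9,0,0,-1]
    - [2.8,-3.9,0,0,-1]
    - [2.8,-3.9,0,0,-1]

```text
time: 2.65
position: [0.3769, -0.1157, 0.3991]
tcp_rot: [0.0, 0.992, 0.124, 0.001]
force: [1.0, 0.3, 0.9]
opening: 0.0884
```

>>> step_arm:
  rows:
    - [2.8,-3.9,0,0,-1]
    - [2.8,-3.9,0,0,-1]
    - [0,0,0,0,-1]
    - [0,0,0,0,-1]

```text
time: 3.05
position: [0.4117, -0.027, 0.3987]
tcp_rot: [0.0, 0.992, 0.127, -0.0]
force: [0.4, -0.2, 0.1]
opening: 0.0885
```

```bash
cat > look.py <<'E'
import sys,pickle
from h import *
def look(tag,names,show=True):
    C=cal("wrist");im,d=arm.read_camera("wrist");save(tag,im)
    R={}
    for n in names:
        r=arm.spot_point(n,"wrist");R[n]=[(q["conf"],q["uv"]) for q in r]
        for q in r[:2]:print(n,round(q["conf"],2),np.round(q["uv"],1))
    pickle.dump((im,d,C,R),open(tag+".pkl","wb"));print("cam",-C[2].T@C[3],"axis",C[2][2],"f",C[0][0,0])
    o=arm.observe();print(o["time"],o["position"],o["tcp_rot"],o["qpos"].round(2))
    return im,d,C,R
names="large_weight_mid medium_weight_mid small_weight_mid large_well medium_well small_well tweezers_mid catch_top".split()
if __name__=="__main__": look(sys.argv[1],sys.argv[2].split(",") if len(sys.argv)>2 else names)
E
python3 look.py v1
```

```text
large_weight_mid 0.65 [295.6 137. ]
medium_weight_mid 0.46 [240.9 124.8]
small_weight_mid 0.49 [364.2 103.1]
large_well 0.81 [271.8  39.2]
medium_well 0.81 [241.7  17.9]
small_well 0.75 [311.4  57.9]
small_well 0.15 [136.7  59.8]
tweezers_mid 0.68 [136.1  60.6]
tweezers_mid 0.22 [274.5  39.4]
catch_top 0.66 [239.9  18.9]
catch_top 0.53 [307.8  88.5]
cam [ 0.49123645 -0.00590514  0.54382502] axis [-0.30732631 -0.07949167 -0.94827824] f 282.5472246400407
3.5 [ 0.41156992 -0.02899381  0.39875557] [3.61055439e-05 9.92340138e-01 1.23535610e-01 5.29700251e-05] [-0.13 -0.31  1.88 -0.    1.57  1.19]
```

View pics/v1.png

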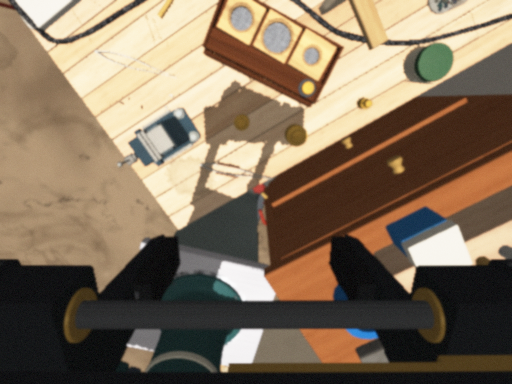

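>>> step_arm:
  rows:
    - [0,0,0,-0.146,-1]
    - [0,0,0,-0.146,-1]
    - [0,0,0,-0.146,-1]
    - [0,0,0,-0.146,-1]
    - [0,0,0,-0.146,-1]
    - [0,0,0,-0.146,-1]
    - [0,0,0,-0.146,-1]
    - [0,0,0,-0.146,-1]
    - [0,0,0,-0.146,-1]
    - [0,0,0,-0.146,-1]
    - [0,0,0,-0.146,-1]
    - [0,0,0,-0.146,-1]

```text
time: 4.7
position: [0.4117, -0.0285, 0.3987]
tcp_rot: [0.0, 0.537, 0.843, 0.0]
force: [0.4, -0.1, -0.4]
opening: 0.088
```

>>> step_arm:
  rows:
    - [0,0,0,-0.146,-1]
    - [0,0,0,-0.146,-1]
    - [0,0,0,-0.146,-1]
    - [0,0,0,-0.146,-1]
    - [0,0,0,-0.146,-1]
    - [0,0,0,-0.146,-1]
    - [-3,0,0,0,-1]
    - [-3,0,0,0,-1]
    - [0,0,0,0,-1]
    - [0,0,0,0,-1]

```text
time: 5.7
position: [0.4696, -0.0442, 0.3982]
tcp_rot: [-0.001, 0.132, 0.991, 0.0]
force: [-0.5, -0.1, 0.0]
opening: 0.0884
```

```bash
python3 look.py v2
```

```text
large_weight_mid 0.82 [225.4 145. ]
large_weight_mid 0.41 [281.1 209.8]
medium_weight_mid 0.73 [280.4 129.9]
small_weight_mid 0.68 [186.  202.8]
large_well 0.6 [283.2 207.7]
medium_well 0.72 [317.6 206.1]
medium_well 0.49 [283.1 208.9]
small_well 0.57 [252.  213.4]
tweezers_mid 0.72 [387.3 122.7]
tweezers_mid 0.19 [243.5 189.9]
catch_top 0.64 [242.  189.4]
cam [ 0.38926263 -0.02228112  0.54347674] axis [ 0.30491912 -0.0824175  -0.9488054 ] f 282.5472246400407
6.15 [ 0.46936789 -0.04359743  0.39900955] [3.18702251e-04 1.31435438e-01 9.91324681e-01 6.11437611e-06] [-0.15 -0.19  1.78  0.    1.55 -1.45]
```

View pics/v2.png

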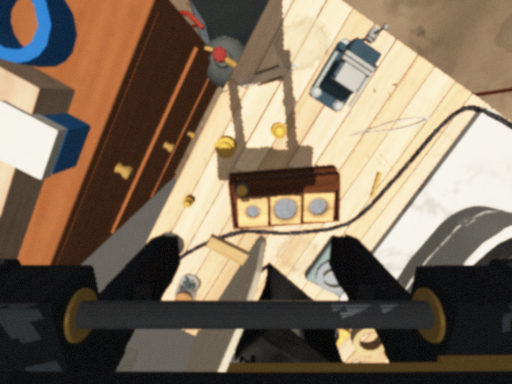

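```bash
cat > tr.py <<'E'
import pickle
from h import *
A=pickle.load(open("a.pkl","rb"))
v={k:pickle.load(open(k+".pkl","rb")) for k in("v1","v2")}
obs={ "large_weight_mid":dict(top=(292.3,222.6),v1=0,v2=0),
"medium_weight_mid":dict(top=(245.9,224.9),v1=0,v2=0,scene=(278.8,214.9)),
"small_weight_mid":dict(top=(338,185.4),v1=0,v2=0),
"large_well":dict(top=(253.3,161.4),v1=0,v2=0,scene=(235.7,187.2)),
"medium_well":dict(top=(229.3,152.2),v1=0,v2=0,scene=(219.5,198.4)),
"small_well":dict(top=(286.5,167.7),v1=0,v2=0,scene=(254.1,179.2)),
"tweezers_mid":dict(top=(154.8,198.3),v1=0,v2=0,scene=(207,263)),
"catch_top":dict(top=(288.7,186.2),v1=1,v2=0,scene=(270.9,177.2))}
for n,o in obs.items():
    rs=[];cs=[]
    for k,uv in o.items():
        if k in A: C=A[k][2]
        else: C=v[k][2];uv=v[k][3][n][uv][1]
        rs.append(ray(C,uv));cs.append((k,C,uv))
    X=tri(rs)
    print(n,X.round(4),{k:np.round(proj(C,X)-uv,1).tolist() for k,C,uv in cs})
E
python3 tr.py
```

```text
large_weight_mid [ 0.4514 -0.095   0.0264] {'top': [-1.5, 1.9], 'v1': [0.8, -1.1], 'v2': [-0.9, 1.5]}
medium_weight_mid [0.4481 0.0072 0.0265] {'top': [-1.8, -0.0], 'v1': [0.1, -1.6], 'v2': [-1.9, -0.2], 'scene': [0.9, -0.2]}
small_weight_mid [ 0.5393 -0.2007  0.0152] {'top': [-0.4, 1.4], 'v1': [2.6, -1.2], 'v2': [1.2, -0.4]}
large_well [ 0.5886 -0.0124  0.0416] {'top': [1.4, -0.9], 'v1': [1.7, -0.3], 'v2': [3.4, -1.4], 'scene': [1.0, 0.1]}
medium_well [0.6052 0.0437 0.0341] {'top': [0.2, 0.9], 'v1': [0.1, 0.7], 'v2': [-1.1, -0.6], 'scene': [-2.0, -0.6]}
small_well [ 0.5807 -0.0804  0.0364] {'top': [-1.1, -2.3], 'v1': [0.7, -1.3], 'v2': [-1.0, -3.2], 'scene': [0.7, -0.5]}
tweezers_mid [0.4992 0.2094 0.0029] {'top': [1.1, 1.9], 'v1': [0.2, 2.9], 'v2': [1.6, 3.9], 'scene': [-1.1, 0.5]}
catch_top [ 0.5315 -0.0849  0.0548] {'top': [-0.7, 0.2], 'v1': [-0.3, -0.5], 'v2': [-0.7, 0.8], 'scene': [0.5, 0.1]}
```

>>> step_arm:
  rows:
    - [-0.8,-0.2,4.5,0,-1]
    - [-0.8,-0.2,4.5,0,-1]
    - [-0.8,-0.2,4.5,0,-1]
    - [-0.8,-0.2,4.5,0,-1]
    - [0,0,0,0,-1]
    - [0,0,0,0,-1]

```text
time: 6.75
position: [0.498, -0.0597, 0.2188]
tcp_rot: [-0.001, 0.132, 0.991, 0.0]
force: [0.3, -0.3, 1.1]
opening: 0.0883
```

```bash
python3 look.py v3
```

```text
large_weight_mid 0.58 [215.5 144.8]
medium_weight_mid 0.6 [299.3 121.3]
small_weight_mid 0.51 [158.9 224.7]
large_well 0.84 [304.2 236.5]
medium_well 0.97 [354.5 231.3]
small_well 0.8 [255.7 238. ]
tweezers_mid 0.97 [465.  108.3]
catch_top 0.66 [242.4 211.1]
cam [ 0.4176428  -0.03786155  0.36408694] axis [ 0.30473982 -0.08204166 -0.94889557] f 282.5472246400407
7.2 [ 0.49893143 -0.0598017   0.21985462] [ 9.55639141e-04  1.31450966e-01  9.91322213e-01 -3.03702057e-05] [-0.17 -0.05  1.99  0.    1.2  -1.48]
```

View pics/v3.png

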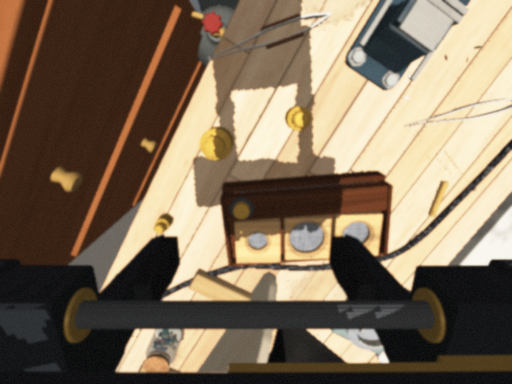

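Run:
```python
import pickle
from h import *
im,d,C,R=pickle.load(open("v3.pkl","rb"))
P=cloud(C,d)
zz=dict(large_weight_mid=.028,medium_weight_mid=.023,small_weight_mid=.018,large_well=.039,medium_well=.039,small_well=.039,tweezers_mid=.0045,catch_top=.05)
for n,z in zz.items(): print(n,onz(C,R[n][0][1],z).round(4))
def knob(c,r=.035,lo=.012):
    X=P[(d>0)&(np.hypot(P[...,0]-c[0],P[...,1]-c[1])<r)&(P[...,2]>lo)]
    zt=np.percentile(X[:,2],98);T=X[X[:,2]>zt-.006]
    print(len(X),"ztop",zt.round(4),"top centroid",T.mean(0).round(4),"box ctr",((T.min(0)+T.max(0))/2).round(4),"ext",(T.max(0)-T.min(0)).round(3))
for c in((.4514,-.095),(.4481,.0072),(.5393,-.2007),(.5315,-.085)): knob(c, .035 if c[0]!=.5315 else .014)
# wells floor: grey pixels near
hsv=cv2.cvtColor(im,cv2.COLOR_RGB2HSV)
for n,c in (("L",(304,236)),("M",(354,231)),("S",(257,240))):
    u,v=c;s=im[v-2:v+3,u-2:u+3].reshape(-1,3).mean(0);
    m=(np.abs(im.astype(int)-s).max(-1)<32).astype(np.uint8)
    nl,lab,st,cen=cv2.connectedComponentsWithStats(m)
    l=lab[v,u];X=P[(lab==l)&(d>0)];print(n,s.round(),st[l],cen[l].round(1),onz(C,cen[l],.039).round(4),"depth",np.median(X,0).round(4))
# block top heights
X=P[(d>0)&(np.hypot(P[...,0]-.59,P[...,1]+.015)<.09)&(P[...,2]>.03)]
h,e=np.histogram(X[:,2],np.arange(.03,.065,.002));print(dict(zip(e.round(3),h)))
X=P[(d>0)&(P[...,2]<.01)&(P[...,2]>-.01)&(np.hypot(P[...,0]-.48,P[...,1]+.05)<.12)];print("bench z",np.median(X[:,2]))
np.set_printoptions(suppress=True)
```

```text
large_weight_mid [ 0.4533 -0.0947  0.028 ]
medium_weight_mid [0.4533 0.0075 0.023 ]
small_weight_mid [ 0.536  -0.2019  0.018 ]
large_well [ 0.5927 -0.019   0.039 ]
medium_well [0.6023 0.0442 0.039 ]
small_well [ 0.5786 -0.0792  0.039 ]
tweezers_mid [0.4928 0.2093 0.0045]
catch_top [ 0.5345 -0.0839  0.05  ]
20208 ztop 0.3175 top centroid [ 0.4657 -0.0884  0.3164] box ctr [ 0.4659 -0.0883  0.3165] ext [0.014 0.045 0.005]
3862 ztop 0.3066 top centroid [0.4805 0.0045 0.3042] box ctr [0.4798 0.0064 0.304 ] ext [0.007 0.018 0.007]
214 ztop 0.0358 top centroid [ 0.5349 -0.1958  0.0337] box ctr [ 0.5358 -0.1968  0.0331] ext [0.014 0.013 0.006]
400 ztop 0.0582 top centroid [ 0.5308 -0.0839  0.0567] box ctr [ 0.5313 -0.0842  0.0556] ext [0.019 0.019 0.007]
L [179. 180. 182.] [290 227  33  23 524] [305.7 238.8] [ 0.5965 -0.0178  0.039 ] depth [ 0.5965 -0.0181  0.0386]
M [179. 179. 181.] [344 222  24  18 290] [356.6 229.7] [0.6009 0.0472 0.039 ] depth [0.6005 0.048  0.0387]
S [178. 178. 180.] [249 234  18  14 190] [257.5 239.9] [ 0.5817 -0.0777  0.039 ] depth [ 0.582  -0.0778  0.0384]
{np.float64(0.03): np.int64(141), np.float64(0.032): np.int64(67), np.float64(0.034): np.int64(86), np.float64(0.036): np.int64(417), np.float64(0.038): np.int64(1134), np.float64(0.04): np.int64(229), np.float64(0.042): np.int64(509), np.float64(0.044): np.int64(3063), np.float64(0.046): np.int64(1910), np.float64(0.048): np.int64(1494), np.float64(0.05): np.int64(23), np.float64(0.052): np.int64(18), np.float64(0.054): np.int64(24), np.float64(0.056): np.int64(82), np.float64(0.058): np.int64(20), np.float64(0.06): np.int64(7), np.float64(0.062): np.int64(13)}
bench z -0.0010016962545631534
```

Run:
```python
import cv2
im=cv2.imread("pics/v3.png")[70:280,130:400]
cv2.imwrite("pics/v3z.png",cv2.resize(im,None,fx=2.8,fy=2.8,interpolation=cv2.INTER_CUBIC))
```

```text
(no output)
```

View pics/v3z.png

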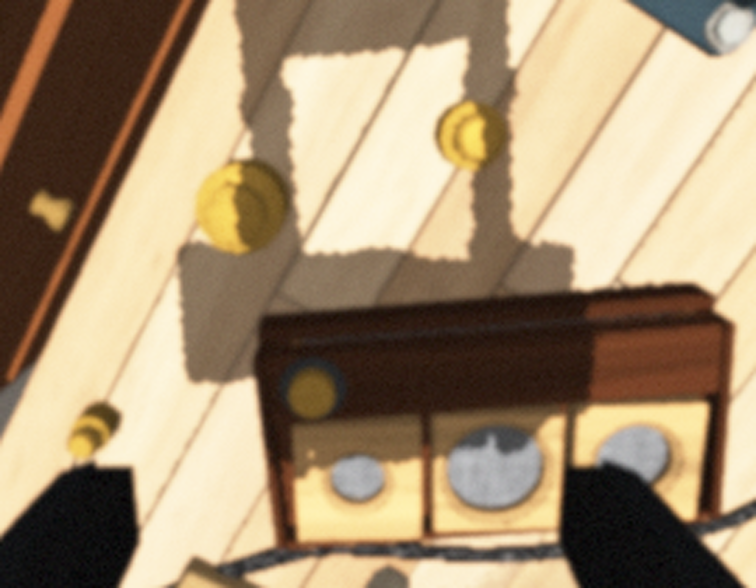

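>>> step_arm:
  rows:
    - [0.9,-1.14,3.1,0,-1]
    - [0.9,-1.14,3.1,0,-1]
    - [0.9,-1.14,3.1,0,-1]
    - [0.8,-1.15,3.1,0,-1]
    - [0,0,0,0,-1]
    - [0,0,0,0,-1]

```text
time: 7.8
position: [0.4528, -0.0947, 0.095]
tcp_rot: [-0.0, 0.132, 0.991, 0.0]
force: [0.2, -0.1, 0.3]
opening: 0.0879
```

```bash
python3 look.py v4
```

```text
large_weight_mid 0.8 [253.3 210.4]
large_weight_mid 0.7 [377.2 172.4]
medium_weight_mid 0.63 [376.  171.5]
small_weight_mid 0.42 [174.1 310.8]
large_well 0.7 [376.3 329.5]
small_well 0.8 [309.6 335.9]
catch_top 0.63 [293.3 306.4]
cam [ 0.37230035 -0.0729025   0.24019431] axis [ 0.30614373 -0.08230644 -0.94842062] f 282.5472246400407
8.25 [ 0.45336734 -0.09474462  0.09538375] [ 6.13998096e-04  1.31354405e-01  9.91335281e-01 -5.62848713e-05] [-0.26  0.    2.19  0.    0.95 -1.57]
```

View pics/v4.png

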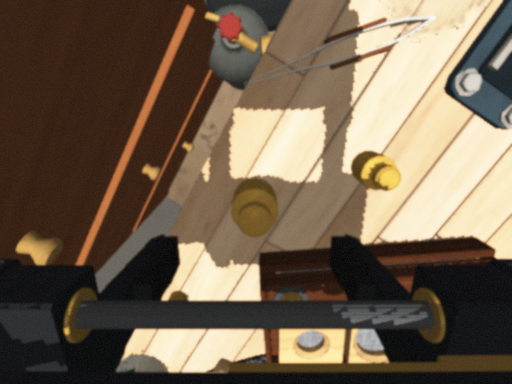

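Run:
```python
import pickle
from h import *
im,d,C,R=pickle.load(open("v4.pkl","rb"))
P=cloud(C,d)
print(onz(C,R["large_weight_mid"][0][1],.028),onz(C,R["medium_weight_mid"][0][1],.023),onz(C,R["small_well"][0][1],.039),onz(C,R["large_well"][0][1],.039))
for c in((.453,-.095),(.45,.007)):
    m=(d>0)&(np.hypot(P[...,0]-c[0],P[...,1]-c[1])<.03)&(P[...,2]>.01)&(P[...,2]<.07)
    X=P[m];zt=np.percentile(X[:,2],98)
    for lo,hi in((zt-.008,1),(.01,.03)):
        T=X[(X[:,2]>lo)&(X[:,2]<hi)];print(zt.round(4),len(T),T.mean(0).round(4),T.min(0).round(4),T.max(0).round(4))
```

```text
[ 0.45333    -0.09543175  0.028     ] [0.44884911 0.00627641 0.023     ] [ 0.58007559 -0.07721386  0.039     ] [ 0.58886151 -0.01798176  0.039     ]
0.0556 887 [ 0.4504 -0.0936  0.0538] [ 0.4396 -0.1061  0.0477] [ 0.4644 -0.0816  0.0567]
0.0556 272 [ 0.437  -0.0901  0.0205] [ 0.4331 -0.1091  0.0101] [ 0.4516 -0.0751  0.03  ]
0.0457 570 [0.4476 0.0053 0.0436] [ 0.4394 -0.0031  0.0378] [0.4583 0.0161 0.0468]
0.0457 735 [0.4436 0.0018 0.0242] [ 0.4349 -0.0067  0.0101] [0.4623 0.0207 0.03  ]
```

>>> step_arm:
  rows:
    - [0,0.1,3,0,-1]
    - [0,0,3,0,-1]
    - [0,0,2.1,0,-1]
    - [0,0,0,0,-1]
    - [0,0,0,0,1]
    - [0,0,0,0,1]
    - [0,0,0,0,1]
    - [0,0,0,0,1]
    - [0,0,0,0,1]
  squeeze: 30

```text
time: 9.15
position: [0.4536, -0.094, 0.0145]
tcp_rot: [0.001, 0.132, 0.991, -0.0]
force: [0.1, 0.7, -1.1]
opening: 0.05
```

>>> step_arm:
  rows:
    - [0,0,0,0,1]
    - [0,0,0,0,1]
    - [0,0,0,0,1]
    - [0,0,0,0,1]

```text
time: 9.55
position: [0.4531, -0.094, 0.014]
tcp_rot: [0.0, 0.131, 0.991, -0.0]
force: [-0.8, -1.0, 4.6]
opening: 0.0369
```

>>> step_arm:
  rows:
    - [0,0,-2,0,1]
    - [0,0,-3,0,1]
    - [0,0,-4,0,1]
    - [0,0,-5,0,1]
    - [0,0,-5,0,1]
    - [0,0,-2,0,1]
    - [0,0,0,0,1]
    - [0,0,0,0,1]

```text
time: 10.35
position: [0.452, -0.0934, 0.222]
tcp_rot: [-0.001, 0.132, 0.991, 0.0]
force: [-0.7, 0.2, -6.0]
opening: 0.0376
```

```bash
python3 look.py v5 large_well,medium_well,small_well,catch_top,medium_weight_mid,small_weight_mid,large_weight_mid
python3 - <<'E'
import pickle
from h import *
im,d,C,R=pickle.load(open("v5.pkl","rb"))
for n,z in dict(large_well=.039,medium_well=.039,small_well=.039,catch_top=.058,medium_weight_mid=.023,small_weight_mid=.018).items():
    if R[n]: print(n,onz(C,R[n][0][1],z).round(4))
E
```

```text
large_well 0.76 [334.4 259.1]
medium_well 0.97 [385.3 254.1]
medium_weight_mid 0.64 [332.4 145.7]
small_weight_mid 0.4 [200.5 249.4]
large_weight_mid 0.9 [255.1 264.4]
cam [ 0.37170386 -0.07172738  0.36731619] axis [ 0.30460398 -0.08169487 -0.94896911] f 282.5472246400407
10.75 [ 0.45248816 -0.09370244  0.22258763] [-1.01362059e-03  1.31552295e-01  9.91308703e-01  1.45961331e-04] [-0.26 -0.14  2.06  0.    1.22 -1.57]
large_well [ 0.5915 -0.0207  0.039 ]
medium_well [0.6018 0.0456 0.039 ]
medium_weight_mid [0.4463 0.0069 0.023 ]
small_weight_mid [ 0.5415 -0.1948  0.018 ]
```

View pics/v5.png

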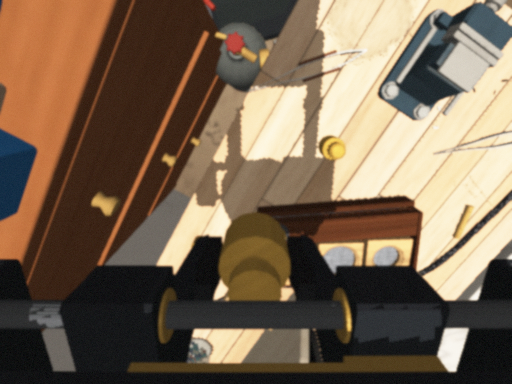

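Run:
```python
import pickle
from h import *
A=pickle.load(open("a.pkl","rb"))
L=[("top",A["top"][0],A["top"][2],dict(M=(230,153),L=(257,159),S=(286,164)))]
for k,s in (("v1",dict(M=(241,17),L=(276,38),S=(312,56))),("v2",dict(S=(252,211),L=(286,208),M=(318,207))),("v5",dict(L=(343,255),M=(386,255)))):
    q=pickle.load(open(k+".pkl","rb"));L.append((k,q[0],q[2],s))
for k,im,C,s in L:
    for n,(u,v) in s.items():
        f=im.astype(int);m=((f.max(-1)-f.min(-1)<30)&(f.max(-1)>60)).astype(np.uint8)
        nl,lab,st,cen=cv2.connectedComponentsWithStats(m,connectivity=4)
        l=lab[v,u]
        if l==0: print(k,n,"bg",im[v,u]);continue
        x,y,w,h,a=st[l];print(k,n,st[l],onz(C,cen[l],.039).round(4),onz(C,(x+w/2-.5,y+h/2-.5),.039).round(4))
```

```text
top M [223 146  15  14 168] [0.6055 0.0428 0.039 ] [0.6056 0.0424 0.039 ]
top L [248 149  20  19 287] [ 0.5938 -0.0185  0.039 ] [ 0.5949 -0.0184  0.039 ]
top S [280 160  11  10  86] [ 0.5823 -0.0798  0.039 ] [ 0.5821 -0.0791  0.039 ]
v1 M [231   7  21  23 371] [0.6044 0.0447 0.039 ] [0.6046 0.0447 0.039 ]
v1 L [264  23  26  29 605] [ 0.593  -0.0164  0.039 ] [ 0.593  -0.0163  0.039 ]
v1 S [305  49  13  15 158] [ 0.5812 -0.0778  0.039 ] [ 0.5806 -0.078   0.039 ]
v2 S [247 207  11  10  86] [ 0.5819 -0.0784  0.039 ] [ 0.5827 -0.0789  0.039 ]
v2 L [275 199  21  20 331] [ 0.5932 -0.0164  0.039 ] [ 0.5933 -0.0163  0.039 ]
v2 M [310 199  16  15 189] [0.6049 0.0448 0.039 ] [0.6046 0.0447 0.039 ]
v5 L [323 247  31  27 544] [ 0.5917 -0.0151  0.039 ] [ 0.5941 -0.0163  0.039 ]
v5 M [374 247  24  20 375] [0.6061 0.0455 0.039 ] [0.6055 0.0454 0.039 ]
```

>>> step_arm:
  rows:
    - [0,0,0,-0.08,1]
    - [-2.48,2.03,1.0,0,1]
    - [-2.48,2.03,2.5,0,1]
    - [-2.48,2.03,2.5,0,1]
    - [-2.48,2.03,3,0,1]
    - [-2.48,2.03,3.2,0,1]
    - [0,0,0,0,1]
    - [0,0,0,0,1]

```text
time: 11.55
position: [0.5923, -0.0163, 0.0994]
tcp_rot: [-0.002, 0.091, 0.996, -0.0]
force: [-0.5, 0.4, -3.0]
opening: 0.0369
```

```bash
python3 look.py v6 large_weight_mid,large_well
```

```text
large_weight_mid 0.68 [253.1 263.5]
large_well 0.9 [249.9 212.8]
large_well 0.21 [333.4 212.3]
cam [ 0.51101373 -0.00101536  0.24493701] axis [ 0.3077156  -0.05721103 -0.94975681] f 282.5472246400407
11.7 [ 0.59389477 -0.01725194  0.10332831] [ 1.15189012e-03  9.19886610e-02  9.95759385e-01 -8.07505261e-05] [-0.07  0.23  1.91 -0.    1.   -1.46]
```

View pics/v6.png

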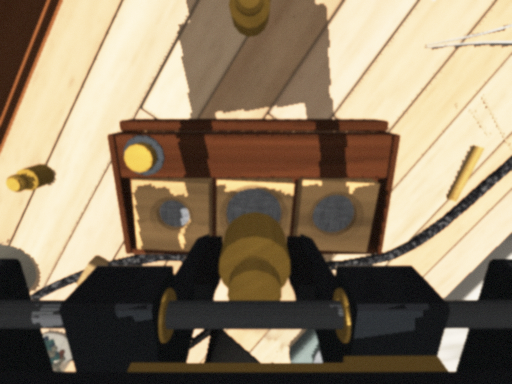

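>>> step_arm:
  rows:
    - [0,0,1.5,0,1]
    - [0,0,1.5,0,1]
    - [0,0,1,0,1]
    - [0,0,0.6,0,1]
    - [0,0,0,0,1]
    - [0,0,0,0,1]

```text
time: 12.3
position: [0.5934, -0.0167, 0.0555]
tcp_rot: [-0.0, 0.092, 0.996, -0.0]
force: [-0.5, 0.4, -4.4]
opening: 0.037
```

>>> step_arm:
  rows:
    - [0,0,0.2,0,1]
    - [0,0,0,0,1]
    - [0,0,0,0,-0.1]
    - [0,0,0,0,-0.1]
    - [0,0,0,0,-0.1]
    - [0,0,0,0,-0.1]

```text
time: 12.9
position: [0.5941, -0.0167, 0.0544]
tcp_rot: [0.001, 0.092, 0.996, -0.0]
force: [-0.3, -0.3, -0.6]
opening: 0.0486
```

>>> step_arm:
  rows:
    - [0,0,-2,0,-0.1]
    - [0,0,-4,0,-0.1]
    - [0,0,-5,0,-1]
    - [1,0,-4,0,-1]
    - [4,0,0,0,-1]
    - [4,0,0,0,-1]
    - [4,-0.2,0,0,-1]
    - [1.7,-0.2,0,0,-1]
    - [0,0,0,0,-1]
    - [0,0,0,0,-1]

```text
time: 13.9
position: [0.4489, 0.0062, 0.2044]
tcp_rot: [0.001, 0.092, 0.996, 0.0]
force: [0.1, 0.2, 0.1]
opening: 0.0882
```

```bash
python3 look.py v7 large_weight_mid,medium_weight_mid,medium_well
python3 - <<'E'
import pickle
from h import *
im,d,C,R=pickle.load(open("v7.pkl","rb"));P=cloud(C,d)
print(onz(C,R["medium_weight_mid"][0][1],.023))
m=(d>0)&(np.hypot(P[...,0]-.4488,P[...,1]-.0065)<.03)&(P[...,2]>.038)&(P[...,2]<.06);X=P[m];print((X.min(0)+X.max(0))/2,np.ptp(X,0))
m=(d>0)&(np.hypot(P[...,0]-.5932,P[...,1]+.0166)<.03)&(P[...,2]>.08)&(P[...,2]<.12);X=P[m];print((X.min(0)+X.max(0))/2,np.ptp(X,0),X.max(0))
E
```

```text
large_weight_mid 0.65 [254.2 297.7]
large_weight_mid 0.59 [253.5 286.8]
medium_weight_mid 0.79 [254.1 173.3]
medium_well 0.69 [304.4 285.8]
cam [0.36652384 0.02159983 0.34933677] axis [ 0.31442908 -0.05776747 -0.94752165] f 282.5472246400407
14.1 [0.44932637 0.00610213 0.20389748] [2.00032088e-04 9.18625751e-02 9.95771674e-01 1.17512839e-05] [-0.04 -0.15  2.1   0.    1.19 -1.43]
[0.44816327 0.00661232 0.023     ]
[0.44878554 0.00758764 0.04246238] [0.01831959 0.01830366 0.00832903]Traceback (most recent call last):
  File "<stdin>", line 6, in <module>
    return umr_minimum(a, axis, None, out, keepdims, initial, where)
ValueError: zero-size array to reduction operation minimum which has no identity
```

View pics/v7.png

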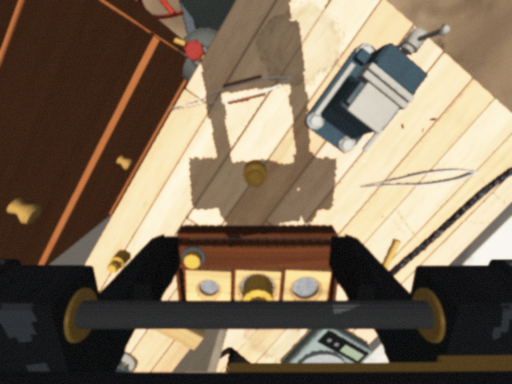

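>>> step_arm:
  rows:
    - [0,0.1,4,0,-1]
    - [0,0,5,0,-1]
    - [0,0,5,0,-1]
    - [0,0,3,0,-1]
    - [0,0,2,0,-1]
    - [0,0,0,0,1]
    - [0,0,0,0,1]
    - [0,0,0,0,1]
    - [0,0,0,0,1]
    - [0,0,0,0,1]
    - [0,0,0,0,1]
    - [0,0,0,0,1]
  squeeze: 25

```text
time: 15.3
position: [0.4487, 0.0072, 0.0142]
tcp_rot: [0.0, 0.092, 0.996, 0.0]
force: [-0.4, 0.7, -0.6]
opening: 0.034
```

>>> step_arm:
  rows:
    - [0,0,0,0,1]
    - [0,0,0,0,1]
    - [0,0,0,0,1]

```text
time: 15.6
position: [0.4485, 0.0072, 0.014]
tcp_rot: [0.0, 0.092, 0.996, -0.0]
force: [-0.9, -0.4, 3.6]
opening: 0.0271
```

>>> step_arm:
  rows:
    - [0,0,-2,0,1]
    - [0,0,-4,0,1]
    - [0,0,-4,0,1]
    - [0,0,-3.6,0,1]
    - [-3.67,1.64,0,0,1]
    - [-3.67,1.64,0,0,1]
    - [-3.67,1.64,0,0,1]
    - [-3.67,1.64,0,0,1]
    - [0,0,2,0,1]
    - [0,0,3,0,1]
    - [0,0,0,0,1]
    - [0,0,0,0,1]

```text
time: 16.8
position: [0.6033, 0.0448, 0.0983]
tcp_rot: [-0.002, 0.092, 0.996, -0.0]
force: [0.8, -0.8, -0.2]
opening: 0.0266
```

```bash
python3 look.py v8 medium_weight_mid,small_weight_mid,medium_well
```

```text
medium_well 0.69 [251.8 214.2]
cam [0.52175242 0.06024533 0.24377358] axis [ 0.30884621 -0.05776296 -0.94935634] f 282.5472246400407
17.0 [0.6057873  0.04484712 0.10156379] [1.47029005e-03 9.18292389e-02 9.95773667e-01 1.80998840e-04] [ 0.03  0.26  1.88 -0.    1.   -1.35]
```

View pics/v8.png

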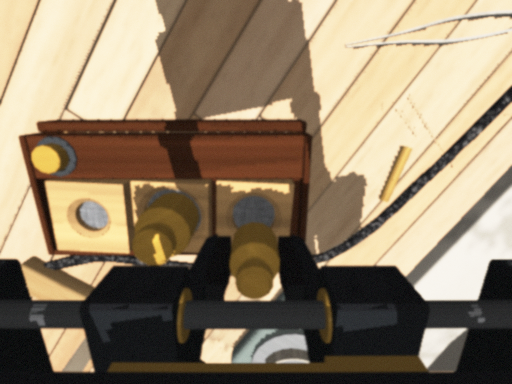

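>>> step_arm:
  rows:
    - [0,0,1.5,0,1]
    - [0,0,1.5,0,1]
    - [0,0,1,0,1]
    - [0,0,0.5,0,1]
    - [0,0,0.1,0,1]
    - [0,0,0,0,1]
    - [0,0,0,0,1]

```text
time: 17.7
position: [0.6048, 0.0449, 0.0534]
tcp_rot: [0.0, 0.092, 0.996, 0.0]
force: [-0.4, 0.6, -1.9]
opening: 0.0271
```

>>> step_arm:
  rows:
    - [0,0,0,0,0.15]
    - [0,0,0,0,0.15]
    - [0,0,0,0,0.15]
    - [0,0,0,0,0.15]
    - [0,0,-1.5,0,0.15]
    - [0,0,-3.5,0,0.15]
    - [0,0,-5,0,0.15]
    - [0,0,-5,0,0.15]

```text
time: 18.5
position: [0.6041, 0.0449, 0.2057]
tcp_rot: [-0.0, 0.092, 0.996, -0.0]
force: [1.2, 0.1, -0.3]
opening: 0.0378
```

Run:
```python
import pickle
from h import *
q=pickle.load(open("a.pkl","rb"));im,d,C=q["top"];P=cloud(C,d)
X=P[(d>0)&(P[...,2]>.05)&(P[...,2]<.14)&(P[...,0]>.35)&(P[...,0]<.62)&(P[...,1]<-.15)]
# nearest cabinet points: signed along dir normal (1,1)/sqrt2
n=np.array([1,1])/2**.5
s=X[:,:2]@n;print(np.percentile(s,[90,99,100]), np.array([.54,-.197])@n)
for x in np.arange(.36,.62,.03):
    m=abs(X[:,0]-x)<.015; print(x.round(2), X[m][:,1].max().round(3) if m.any() else None)
```

```text
[0.08855101 0.23517101 0.26147071] 0.24253762594698577
0.36 -0.224
0.39 -0.249
0.42 -0.279
0.45 -0.307
0.48 -0.339
0.51 -0.371
0.54 -0.398
0.57 -0.428
0.6 -0.252
```

>>> step_arm:
  rows:
    - [0.35,-4.17,0,0,-1]
    - [0.35,-4.17,0,0,-1]
    - [0.35,-4.17,0,0,-1]
    - [0.35,-4.17,0,0,-1]
    - [0.35,-4.17,0,0,-1]
    - [0.35,-4.17,0,0,-1]
    - [0,0,0,0,-1]
    - [0,0,0,0,-1]

```text
time: 19.3
position: [0.5383, -0.1981, 0.2048]
tcp_rot: [0.001, 0.093, 0.996, 0.0]
force: [-0.5, 0.1, -0.7]
opening: 0.0882
```

```bash
python3 look.py v9 small_weight_mid,small_well,catch_top
python3 - <<'E'
import pickle
from h import *
im,d,C,R=pickle.load(open("v9.pkl","rb"));P=cloud(C,d)
print(onz(C,R["small_weight_mid"][0][1],.018))
m=(d>0)&(np.hypot(P[...,0]-.538,P[...,1]+.197)<.03)&(P[...,2]>.008)&(P[...,2]<.06);X=P[m]
zt=np.percentile(X[:,2],98);T=X[X[:,2]>zt-.008];print(zt,(T.min(0)+T.max(0))/2,np.ptp(T,0));print((X.min(0)+X.max(0))/2,np.ptp(X,0))
E
```

```text
small_weight_mid 0.63 [252.1 172.4]
small_well 0.88 [361.9 196.1]
small_well 0.34 [252.6 172.5]
catch_top 0.82 [361.7 154.7]
cam [ 0.45607031 -0.18249222  0.34985497] axis [ 0.31339932 -0.05843545 -0.9478218 ] f 282.5472246400407
19.5 [ 0.53873752 -0.19601968  0.20401524] [1.39505740e-04 9.09426665e-02 9.95856113e-01 1.17554391e-04] [-0.39  0.1   1.86  0.    1.18 -1.78]
[ 0.53717608 -0.20005607  0.018     ]
0.03588142820284448 [ 0.53575196 -0.19680904  0.03285978] [0.01327248 0.01313813 0.00732156]
[ 0.53447328 -0.19677323  0.02228753] [0.01582983 0.01862293 0.02846606]
```

View pics/v9.png

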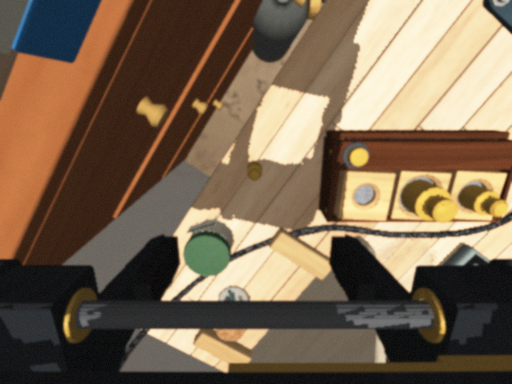

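>>> step_arm:
  rows:
    - [0.25,0,4,0,-1]
    - [0,0,5,0,-1]
    - [0,0,5,0,-1]
    - [0,0,3,0,-1]
    - [0,0,2.3,0,-1]
    - [0,0,0,0,1]
    - [0,0,0,0,1]
    - [0,0,0,0,1]
    - [0,0,0,0,1]
    - [0,0,0,0,1]
    - [0,0,0,0,1]
    - [0,0,0,0,1]
  squeeze: 15

```text
time: 20.7
position: [0.5361, -0.197, 0.0112]
tcp_rot: [0.0, 0.092, 0.996, -0.0]
force: [0.4, -0.7, -0.1]
opening: 0.0343
```

>>> step_arm:
  rows:
    - [0,0,0,0,1]
    - [0,0,0,0,1]
    - [0,0,0,0,1]
    - [0,0,0,0,1]

```text
time: 21.1
position: [0.5359, -0.1969, 0.0107]
tcp_rot: [-0.0, 0.092, 0.996, -0.0]
force: [-0.3, 0.8, 0.9]
opening: 0.0183
```

>>> step_arm:
  rows:
    - [0,0,-2,0,1]
    - [0,0,-4,0,1]
    - [0,0,-5,0,1]
    - [-0.78,4.16,0,0,1]
    - [-0.78,4.16,0,0,1]
    - [-0.77,4.17,0,0,1]
    - [0,0,1,0,1]
    - [0,0,2,0,1]
    - [0,0,0,0,1]
    - [0,0,0,0,1]

```text
time: 22.1
position: [0.5805, -0.0786, 0.0897]
tcp_rot: [-0.001, 0.092, 0.996, 0.0]
force: [-0.2, -0.4, -0.2]
opening: 0.0183
```

```bash
python3 look.py v10 small_weight_mid,small_well,catch_top
```

```text
small_weight_mid 0.71 [232.1 160.6]
small_weight_mid 0.69 [252.3 260.6]
small_well 0.83 [257.6 218.3]
small_well 0.7 [346.8 235. ]
catch_top 0.57 [231.9 160.8]
cam [ 0.49882948 -0.06327839  0.23511413] axis [ 0.30995949 -0.05755819 -0.94900589] f 282.5472246400407
22.3 [ 0.58213913 -0.07898246  0.09159995] [ 7.11393755e-04  9.21909002e-02  9.95741093e-01 -8.55344262e-05] [-0.18  0.23  1.93 -0.    0.98 -1.56]
```

View pics/v10.png

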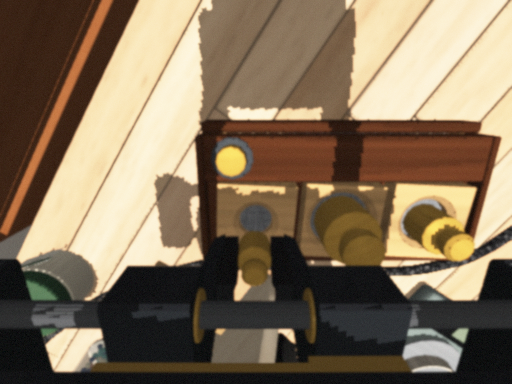

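>>> step_arm:
  rows:
    - [0,0,1.5,0,1]
    - [0,0,1.2,0,1]
    - [0,0,0.8,0,1]
    - [0,0,0.4,0,1]
    - [0,0,0,0,1]
    - [0,0,0,0,1]

```text
time: 22.9
position: [0.5817, -0.0783, 0.0516]
tcp_rot: [0.0, 0.092, 0.996, -0.0]
force: [0.4, -0.3, -0.0]
opening: 0.0178
```

>>> step_arm:
  rows:
    - [0,0,0,0,0.4]
    - [0,0,0,0,0.4]
    - [0,0,0,0,0.4]
    - [0,0,0,0,0.4]
    - [0,0,-1.5,0,0.4]
    - [0,0,-3.5,0,0.4]
    - [0,0,-5,0,0.4]
    - [4,0,-3,0,0.4]
    - [4,0,0,0,0.4]
    - [0,0,0,0,0.4]
    - [0,0,0,0,0.4]

```text
time: 24.0
position: [0.5028, -0.0636, 0.1829]
tcp_rot: [0.001, 0.092, 0.996, -0.0]
force: [-0.2, 0.3, 0.3]
opening: 0.0266
```

```bash
python3 look.py v11 tweezers_mid,small_weight_mid,catch_top
python3 - <<'E'
from h import *
im,d=arm.read_camera("top");save("t11",im[90:300,110:380]);
C=cal("top");P=cloud(C,d)
im2,d2=arm.read_camera("scene");s=im2[150:250,170:330];save("s11",cv2.resize(s,None,fx=4,fy=4,interpolation=cv2.INTER_CUBIC));P2=cloud(cal("scene"),d2)
for n,c in dict(L=(.5932,-.0166),M=(.6048,.0446),S=(.5818,-.0784)).items():
  for Q,dd in((P,d),(P2,d2)):
    X=Q[(dd>0)&(np.hypot(Q[...,0]-c[0],Q[...,1]-c[1])<.02)&(Q[...,2]>.055)&(Q[...,2]<.11)]
    if len(X): print(n,len(X),X[:,2].max().round(4),X.mean(0).round(4))
E
```

```text
tweezers_mid 0.74 [488.7 123.9]
tweezers_mid 0.48 [369.8 259.3]
small_weight_mid 0.64 [252.5 260.4]
catch_top 0.51 [240.6 216.4]
cam [ 0.42043253 -0.04815767  0.32787405] axis [ 0.3144861  -0.05803742 -0.94748623] f 282.5472246400407
24.2 [ 0.50405283 -0.06388569  0.18185712] [ 2.42763218e-04  9.17767794e-02  9.95779575e-01 -3.95650205e-05] [-0.18 -0.01  2.02 -0.    1.13 -1.56]
L 218 0.095 [ 0.5876 -0.0095  0.0744]
M 139 0.0881 [0.6035 0.0431 0.0739]
M 129 0.0845 [0.6009 0.0493 0.0693]
S 48 0.0746 [ 0.5794 -0.0755  0.0644]
```

View pics/v11.png

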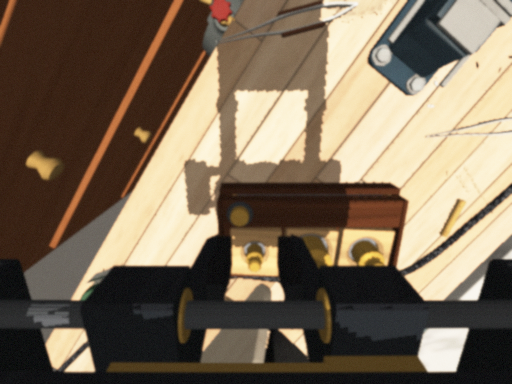

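View pics/s11.png

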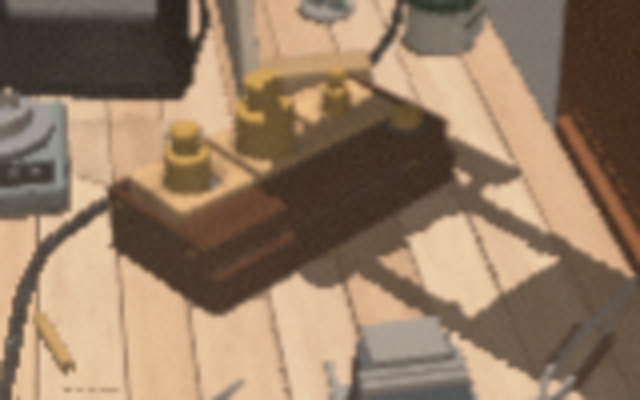

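Run:
```python
import pickle
from h import *
for k,uv in (("v10",(231,158)),("v9",(357,157)),("v6",(138,156)),("v8",(48,157))):
    im,d,C,R=pickle.load(open(k+".pkl","rb"));P=cloud(C,d)
    hsv=cv2.cvtColor(im,cv2.COLOR_RGB2HSV)
    m=((hsv[...,1]>150)&(hsv[...,2]>150)&(hsv[...,0]>15)).astype(np.uint8)
    nl,lab,st,cen=cv2.connectedComponentsWithStats(m);l=lab[uv[1],uv[0]]
    print(k,l,st[l],onz(C,cen[l],.058).round(4),np.median(P[(lab==l)&(d>0)],0).round(4) if l else "")
# tweezers masks
```

```text
v10 0 [     0      0    512    384 194984] [ 0.5542 -0.0734  0.058 ] 
v9 31 [350 148  19  18 252] [ 0.5317 -0.0856  0.058 ] [ 0.5321 -0.0853  0.0569]
v6 1 [123 144  30  28 608] [ 0.5318 -0.0842  0.058 ] [ 0.5321 -0.0847  0.0569]
v8 1 [ 31 145  29  29 647] [ 0.5318 -0.0837  0.058 ] [ 0.5318 -0.0844  0.057 ]
```

>>> step_arm:
  rows:
    - [-1.07,-0.5,0,0,1]
    - [-1.07,-0.5,0,0,1]
    - [-1.07,-0.5,0,0,1]
    - [0,0,3.5,0,1]
    - [0,0,4,0,1]
    - [0,0,3,0,1]
    - [0,0,1,0,1]
    - [0,0,0,0,1]
    - [0,0,0,0,1]

```text
time: 25.2
position: [0.5332, -0.0847, 0.0679]
tcp_rot: [0.001, 0.092, 0.996, -0.0]
force: [0.8, -0.4, 0.2]
opening: 0.0001
```

```bash
python3 look.py v12 catch_top
```

```text
catch_top 0.79 [252.4 242.7]
cam [ 0.45087186 -0.06927933  0.21284122] axis [ 0.31393321 -0.05808137 -0.94766687] f 282.5472246400407
25.3 [ 0.5337144  -0.08472816  0.06878756] [ 1.84424171e-03  9.17938164e-02  9.95776307e-01 -2.01984516e-04] [-0.2   0.18  2.05  0.    0.91 -1.59]
```

View pics/v12.png

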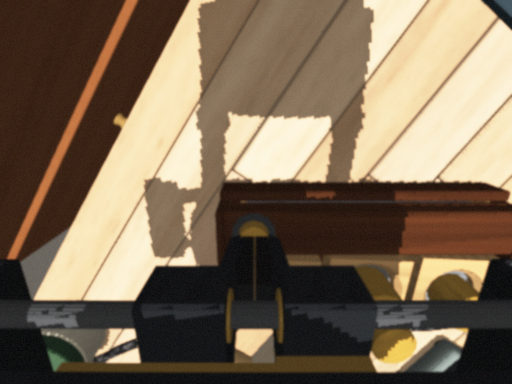

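>>> step_arm:
  rows:
    - [0,0,0.8,0,1]
    - [0,0,0.4,0,1]
    - [0,0,0.3,0,1]
    - [0,0,0.2,0,1]

```text
time: 25.7
position: [0.533, -0.0845, 0.0504]
tcp_rot: [0.001, 0.092, 0.996, -0.0]
force: [1.8, -0.5, 6.4]
opening: 0.0006
```

Pressed ~7 mm with 6 N; go up and look.

>>> step_arm:
  rows:
    - [0,0,0,0,1]
    - [0,0,-2,0,1]
    - [0,0,-4,0,1]
    - [0,0,-5,0,1]
    - [3,0,-3,0,1]
    - [4,0,0,0,1]
    - [0,0,0,0,1]
    - [0,0,0,0,1]

```text
time: 26.5
position: [0.4618, -0.0712, 0.1891]
tcp_rot: [-0.0, 0.092, 0.996, 0.0]
force: [-0.0, 0.3, 0.7]
opening: 0.0007
```

```bash
python3 look.py v13 tweezers_mid,drawer_bed,catch_top
python3 - <<'E'
from h import *
im,d=arm.read_camera("top");save("t13",cv2.resize(im[110:270,120:370],None,fx=3,fy=3,interpolation=cv2.INTER_CUBIC))
print(arm.spot_point("tweezers_mid","top")[:2],arm.spot_point("drawer_bed","top")[:2])
im2,d2=arm.read_camera("scene");save("s13",cv2.resize(im2[150:290,160:340],None,fx=4,fy=4,interpolation=cv2.INTER_CUBIC))
E
```

```text
tweezers_mid 0.67 [487.1 159.8]
drawer_bed 0.93 [320.9 188.4]
cam [ 0.37985156 -0.05583937  0.33433719] axis [ 0.31158074 -0.05748773 -0.9484791 ] f 282.5472246400407
26.7 [ 0.46353273 -0.07160676  0.18920621] [-4.30126822e-04  9.17864211e-02  9.95778622e-01  5.39002106e-05] [-0.21 -0.09  2.08  0.    1.15 -1.59]
[{'uv': [259.7, 153.8], 'conf': 0.72}, {'uv': [159.5, 198.7], 'conf': 0.56}] [{'uv': [242.6, 204.6], 'conf': 0.67}]
```

View pics/v13.png

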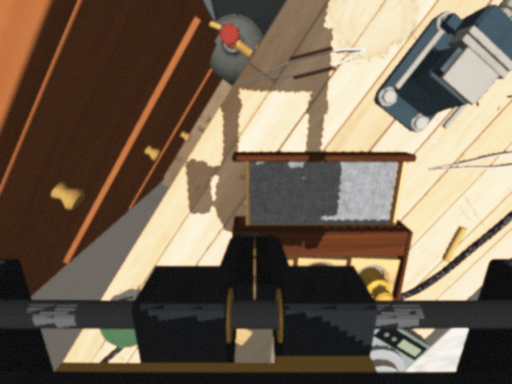

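View pics/s13.png

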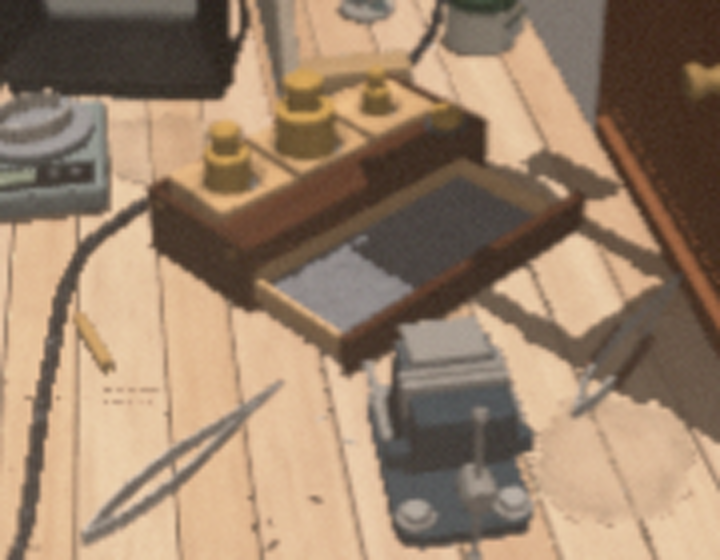

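>>> step_arm:
  rows:
    - [0.2,4.5,-1,0,1]
    - [0.2,4.5,-1,0,0]
    - [0.2,4.5,-1,0,0]
    - [0.2,4.5,0,0,0]
    - [0.2,4.5,0,0,0]
    - [0.2,4.5,0,0,0]
    - [0,0,0,0.145,0]
    - [0,0,0,0.145,0]
    - [0,0,0,0.145,0]
    - [0,0,0,0.145,0]
    - [0,0,0,0.145,0]
    - [0,0,0,0.145,0]

```text
time: 28.1
position: [0.5007, 0.1963, 0.2194]
tcp_rot: [-0.0, 0.505, 0.863, -0.0]
force: [-0.2, -0.4, -0.6]
opening: 0.0438
```

>>> step_arm:
  rows:
    - [0,0,0,0.145,0]
    - [0,0,0,0.145,0]
    - [0,0,0,0.145,0]
    - [0,0,0,0.145,0]
    - [0,0,0,0.12,0]
    - [0,0,0,0,0]
    - [0,0,0,0,0]

```text
time: 28.8
position: [0.5006, 0.1962, 0.2195]
tcp_rot: [-0.0, 0.768, 0.641, -0.0]
force: [0.1, -0.6, -1.0]
opening: 0.0441
```

```bash
python3 look.py v14 tweezers_mid,drawer_bed
python3 - <<'E'
from h import *
import pickle
r=arm.masks_of("tweezers_mid","wrist")
im,d,C,R=pickle.load(open("v14.pkl","rb"));P=cloud(C,d)
print([onz(C,q[1],.0045).round(4) for q in R["tweezers_mid"][:1]])
for q in r[:2]:
    v,u=np.nonzero(q["mask"]);pts=np.array([onz(C,(a,b),.0045)[:2] for a,b in zip(u,v)])
    c=pts.mean(0);w,V=np.linalg.eigh(np.cov(pts.T));a=(pts-c)@V[:,1];b=(pts-c)@V[:,0]
    print(q["conf"],len(u),c.round(4),V[:,1].round(3),a.min().round(3),a.max().round(3),b.min().round(3),b.max().round(3),"mid",(c+V[:,1]*(a.min()+a.max())/2).round(4))
    for lo in np.arange(-.08,.08,.01):
        s=(a>=lo)&(a<lo+.01)
        if s.any(): print(round(lo+.005,3),b[s].min().round(4),b[s].max().round(4))
X=P[(d>0)&(P[...,2]>.04)&(P[...,2]<.15)&(P[...,0]<.47)&(P[...,1]>.03)]
g={}
for p in X:
    k=(int(p[0]*50),int(p[1]*50));g[k]=max(g.get(k,0),p[2])
for k in sorted(g):print((k[0]*2,k[1]*2),round(g[k],3),end="; ")
E
```

```text
tweezers_mid 0.76 [252.5 158.5]
drawer_bed 0.68 [271.  289.5]
cam [0.51484402 0.27792743 0.36460247] axis [-0.05718695 -0.31189988 -0.94839238] f 282.5472246400407
28.95 [0.5005625  0.19620967 0.21961193] [-3.74602422e-05  7.68245988e-01  6.40154742e-01 -7.94315394e-05] [0.33 0.02 1.92 0.   1.21 0.51]
[array([0.4999, 0.2085, 0.0045])]
0.87 81 [0.4962 0.2235] [0.093 0.996] -0.042 0.055 -0.011 0.006 mid [0.4969 0.2304]
-0.045 -0.0008 -0.0006
-0.035 -0.0013 0.0024
-0.025 0.0006 0.0029
-0.015 0.0023 0.0039
0.005 -0.011 -0.0098
0.015 -0.0106 -0.0086
0.025 0.0041 0.006
0.035 0.0037 0.0052
0.055 -0.0009 0.0006
(32, 16) 0.055; (32, 18) 0.096; (34, 10) 0.042; (34, 12) 0.073; (34, 14) 0.072; (34, 16) 0.096; (34, 18) 0.097; (36, 10) 0.076; (36, 12) 0.077; (36, 14) 0.075; (36, 16) 0.072; (36, 18) 0.071; (38, 10) 0.078; (38, 12) 0.078; (38, 14) 0.077; (38, 16) 0.075; (38, 18) 0.046; (40, 12) 0.077; (40, 14) 0.077; (40, 16) 0.071; (42, 12) 0.05; (42, 14) 0.043; (44, 12) 0.042;
```

View pics/v14.png

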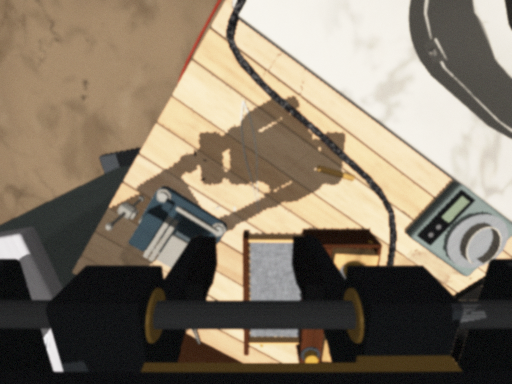

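>>> step_arm:
  rows:
    - [1,-0.3,3,0,-0.2]
    - [0.2,0,4,0,-0.2]
    - [0,0,3,0,-0.2]
    - [0,0,0,0,-0.2]
    - [0,0,0,0,-0.2]

```text
time: 29.5
position: [0.4995, 0.2084, 0.1197]
tcp_rot: [-0.0, 0.769, 0.64, -0.001]
force: [0.3, -0.0, 0.7]
opening: 0.0527
```

```bash
python3 look.py v15 tweezers_mid
python3 - <<'E'
from h import *
import pickle
r=arm.masks_of("tweezers_mid","wrist")
im,d,C,R=pickle.load(open("v15.pkl","rb"));P=cloud(C,d)
print([onz(C,q[1],.0045).round(4) for q in R["tweezers_mid"][:1]])
cv2.imwrite("pics/v15z.png",cv2.cvtColor(cv2.resize(cv2.convertScaleAbs(im[60:260,130:390],alpha=1.6),None,fx=3,fy=3,interpolation=cv2.INTER_CUBIC),cv2.COLOR_RGB2BGR))
for q in r[:1]:
    v,u=np.nonzero(q["mask"]);pts=np.array([onz(C,(a,b),.006)[:2] for a,b in zip(u,v)])
    c=pts.mean(0);w,V=np.linalg.eigh(np.cov(pts.T));a=(pts-c)@V[:,1];b=(pts-c)@V[:,0]
    print(q["conf"],q["bbox"],len(u),c.round(4),V[:,1].round(3),a.min().round(3),a.max().round(3),"mid",(c+V[:,1]*(a.min()+a.max())/2).round(4))
    for lo in np.arange(-.08,.08,.01):
        s=(a>=lo)&(a<lo+.01)
        if s.any(): print(round(lo+.005,3),b[s].min().round(4),b[s].max().round(4))
E
```

```text
tweezers_mid 0.64 [252.9 186.5]
cam [0.5140632  0.29016738 0.264805  ] axis [-0.05861658 -0.31200405 -0.94827083] f 282.5472246400407
29.6 [0.50133646 0.2090448  0.12184774] [5.72463925e-04 7.68710498e-01 6.39594573e-01 1.62037036e-03] [0.35 0.12 2.01 0.   1.02 0.53]
[array([0.4983, 0.2131, 0.0045])]
0.76 [249.5, 166.2, 23.8, 109.3] 373 [0.4998 0.2356] [0.07  0.998] -0.058 0.045 mid [0.4993 0.2289]
-0.055 0.0017 0.0032
-0.045 -0.006 0.005
-0.035 -0.0071 0.0068
-0.025 -0.0075 0.0082
-0.015 -0.0082 0.0084
-0.005 -0.0084 0.0079
0.005 -0.0077 0.0079
0.015 -0.0072 0.0079
0.025 -0.0061 0.0077
0.035 -0.0036 0.0055
0.045 -0.0005 0.0033
```

View pics/v15.png

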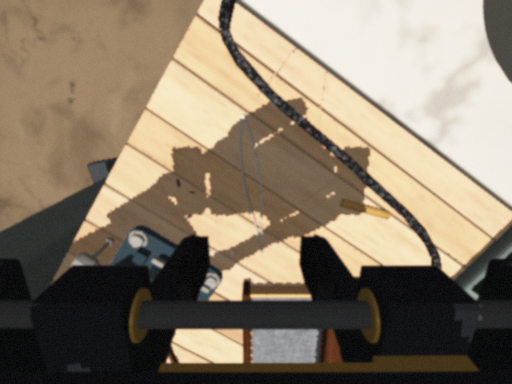

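View pics/v15z.png

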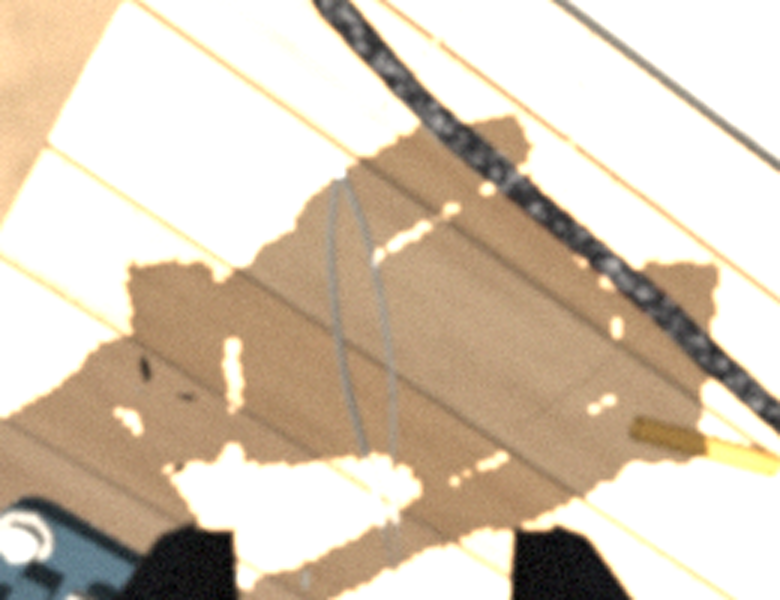

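Run:
```python
from h import *
import pickle
im,d,C,R=pickle.load(open("v15.pkl","rb"))
f=lambda x,y:onz(C,(130+x/3-.3,60+y/3-.3),.006)[:2]
A=f(340,176);B=f(391,560);print(A,B,np.linalg.norm(B-A),(A+B)/2,(B-A)/np.linalg.norm(B-A))
u=(B-A)/np.linalg.norm(B-A);n=np.array([-u[1],u[0]])
for p in((331,270),(378,270),(339,340),(388,350),(350,400),(393,400),(365,455),(395,460)):
    q=f(*p);print(p,((q-A)@u).round(4),((q-A)@n).round(4))
cv2.imwrite("pics/v15y.png",cv2.cvtColor(cv2.resize(im[200:290,200:320],None,fx=6,fy=6,interpolation=cv2.INTER_CUBIC),cv2.COLOR_RGB2BGR))
```

```text
[0.50140304 0.2771388 ] [0.49385168 0.14901191] 0.1283492156610369 [0.49762736 0.21307535] [-0.0588345  -0.99826775]
(331, 270) 0.0272 -0.0065
(378, 270) 0.029 0.0077
(339, 340) 0.0493 -0.0071
(388, 350) 0.0544 0.0078
(350, 400) 0.0694 -0.0063
(393, 400) 0.0711 0.0074
(365, 455) 0.0888 -0.0039
(395, 460) 0.0918 0.0056
```

View pics/v15y.png

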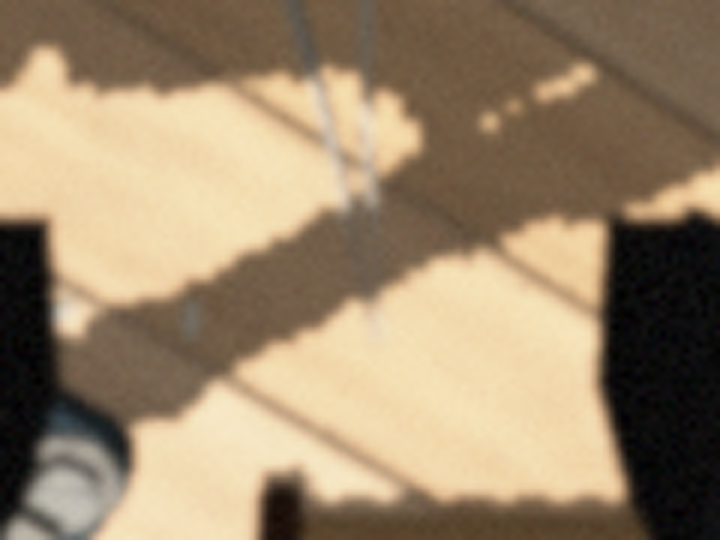

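Run:
```python
from h import *
import pickle
for k in("v14","v13","v7"):
    im,d,C,R=pickle.load(open(k+".pkl","rb"));P=cloud(C,d)
    X=P[(d>0)&(P[...,2]>.055)&(P[...,2]<.12)&(P[...,0]>.33)&(P[...,0]<.47)&(P[...,1]>.08)]
    m=X[X[:,0]>.39];print(k,len(m),[ (round(x,3),m[abs(m[:,0]-x)<.005][:,1].max().round(3)) for x in np.arange(.39,.44,.01) if (abs(m[:,0]-x)<.005).any()])
A=pickle.load(open("a.pkl","rb"));im,d,C=A["top"];P=cloud(C,d)
X=P[(d>0)&(P[...,2]>.055)&(P[...,2]<.12)&(P[...,0]>.33)&(P[...,0]<.47)&(P[...,1]>.08)]
m=X[X[:,0]>.37];print([ (round(x,3),m[abs(m[:,0]-x)<.006][:,1].max().round(3)) for x in np.arange(.37,.44,.01) if (abs(m[:,0]-x)<.006).any()])
```

```text
v14 695 [(np.float64(0.39), np.float64(0.169)), (np.float64(0.4), np.float64(0.166)), (np.float64(0.41), np.float64(0.154)), (np.float64(0.42), np.float64(0.144))]
v13 1600 [(np.float64(0.39), np.float64(0.166)), (np.float64(0.4), np.float64(0.164)), (np.float64(0.41), np.float64(0.15)), (np.float64(0.42), np.float64(0.14))]
v7 1186 [(np.float64(0.39), np.float64(0.168)), (np.float64(0.4), np.float64(0.166)), (np.float64(0.41), np.float64(0.15)), (np.float64(0.42), np.float64(0.14))]
[(np.float64(0.37), np.float64(0.179)), (np.float64(0.38), np.float64(0.179)), (np.float64(0.39), np.float64(0.17)), (np.float64(0.4), np.float64(0.164)), (np.float64(0.41), np.float64(0.151)), (np.float64(0.42), np.float64(0.139))]
```

>>> step_arm:
  rows:
    - [0,0,0,-0.124,-0.2]
    - [0.5,-0.2,2,0,-0.2]
    - [0,0,4,0,-0.2]
    - [0,0,3,0,-0.2]
    - [0,0,1.5,0,-0.2]
    - [0,0,0.6,0,-0.2]
    - [0,0,0,0,-0.2]
    - [0,0,0,0,-0.2]

```text
time: 30.45
position: [0.4996, 0.2142, 0.0104]
tcp_rot: [0.001, 0.728, 0.686, 0.001]
force: [0.5, 0.7, -0.4]
opening: 0.0529
```

>>> step_arm:
  rows:
    - [0,0,0.4,0,-0.2]
    - [0,0,0.2,0,0.2]
    - [0,0,0,0,0.5]
    - [0,0,0,0,1]
    - [0,0,0,0,1]
    - [0,0,0,0,1]
    - [0,0,0,0,1]
    - [0,0,0,0,1]
  squeeze: 6

```text
time: 31.25
position: [0.4981, 0.2136, 0.0028]
tcp_rot: [0.0, 0.728, 0.686, 0.0]
force: [-0.4, 0.0, 0.8]
opening: 0.0167
```

>>> step_arm:
  rows:
    - [0,0,0,0,1]
    - [0,0,-1,0,1]
    - [0,0,-3,0,1]
    - [0,0,-4,0,1]
    - [0,0,-4,0,1]
    - [0,0,0,0,1]
    - [0,0,0,0,1]

```text
time: 31.95
position: [0.4991, 0.214, 0.1247]
tcp_rot: [0.001, 0.728, 0.686, 0.002]
force: [1.3, 0.5, -0.8]
opening: 0.0165
```

```bash
python3 look.py v16 tweezers_mid,drawer_bed
python3 - <<'E'
from h import *
import pickle
im,d,C,R=pickle.load(open("v13.pkl","rb"));P=cloud(C,d)
print("bed",onz(C,R["drawer_bed"][0][1],.008))
c,s=np.cos(np.radians(-10.6)),np.sin(np.radians(-10.6))
ex=np.array([c,s]);ey=np.array([-s,c]);o=np.array([.5932,-.0166])
Q=np.dstack([(P[...,:2]-o)@ex,(P[...,:2]-o)@ey,P[...,2]])
ok=d>0
# profile along case x at several y
for y in(-.07,-.03,.03,.07):
    m=ok&(abs(Q[...,1]-y)<.006)&(Q[...,0]>-.19)&(Q[...,0]<.0)
    X=Q[m];print(y,[(round(x*1000),round(np.median(X[abs(X[:,0]-x)<.002][:,2])*1000)) for x in np.arange(-.17,-.03,.004) if (abs(X[:,0]-x)<.002).any()])
m=ok&(abs(Q[...,0]+.11)<.006)&(abs(Q[...,1])<.13);X=Q[m]
print([(round(x*1000),round(np.median(X[abs(X[:,1]-x)<.002][:,2])*1000)) for x in np.arange(-.115,.118,.004) if (abs(X[:,1]-x)<.002).any()])
E
```

```text
tweezers_mid 0.97 [254.6 258.7]
drawer_bed 0.65 [260.2 352.1]
cam [0.50281408 0.2967429  0.26996292] axis [-0.01533998 -0.31513715 -0.94892216] f 282.5472246400407
32.1 [0.49665389 0.21313945 0.1211712 ] [-5.95223135e-04  7.27639348e-01  6.85958196e-01 -1.40660090e-03] [0.36 0.12 2.01 0.   1.02 0.42]
bed [0.49370612 0.00524498 0.008     ]
-0.07 [(-170, -1), (-166, -1), (-162, -1), (-158, -1), (-154, 269), (-150, 276), (-146, 270), (-142, 285), (-138, 278), (-134, 8), (-130, 215), (-126, 233), (-122, 233), (-118, 8), (-114, 8), (-110, 8), (-106, 7), (-102, 8), (-98, 8), (-94, 8), (-90, 7), (-86, 7), (-82, 7), (-78, 7), (-74, 7), (-70, 7), (-66, 7), (-62, 38), (-58, 8), (-54, 10)]
-0.03 [(-170, -1), (-166, -1), (-162, -1), (-158, -1), (-154, -1), (-150, 0), (-146, 268), (-142, 286), (-134, 7), (-130, 7), (-126, 7), (-122, 8), (-118, 8), (-114, 7), (-110, 7), (-106, 7), (-102, 7), (-98, 7), (-94, 7), (-90, 8), (-86, 7), (-82, 7), (-78, 7), (-74, 7), (-70, 7), (-66, 7), (-62, 36), (-58, 44), (-54, 45), (-50, 45), (-46, 45), (-42, 45), (-38, 45), (-34, 45)]
0.03 [(-170, 0), (-166, -1), (-
[... 589 characters left out ...]
-82, 8), (-78, 8), (-74, 8), (-70, 8), (-66, 8), (-62, 36), (-58, 44), (-54, 45), (-50, 45), (-46, 45), (-42, 45), (-38, 45), (-34, 45)]
[(-115, -1), (-111, -1), (-107, -1), (-103, -1), (-99, -1), (-95, -1), (-91, -1), (-87, 247), (-83, 7), (-79, 8), (-75, 7), (-71, 242), (-67, 7), (-63, 8), (-59, 8), (-55, 7), (-51, 7), (-47, 8), (-43, 8), (-39, 8), (-35, 7), (-31, 7), (-27, 8), (-23, 8), (-19, 8), (-15, 8), (-11, 7), (-7, 8), (-3, 8), (1, 256), (5, 8), (9, 7), (13, 7), (17, 7), (21, 8), (25, 7), (29, 7), (33, 7), (37, 7), (41, 7), (45, 8), (49, 7), (53, 8), (57, 7), (61, 7), (65, 7), (69, 7), (73, 7), (77, 8), (81, 7), (85, 7), (89, 8), (93, 18), (105, -1), (109, -1), (113, -1), (117, -1)]
```

View pics/v16.png

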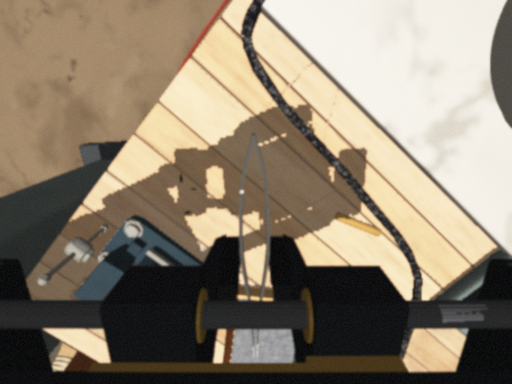

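>>> step_arm:
  rows:
    - [0,0,0,0.127,1]
    - [-4.06,0.52,0,0,1]
    - [-4.06,0.52,0,0,1]
    - [-4.06,0.52,0,0,1]
    - [-4.06,0.52,0,0,1]
    - [-4.06,0.52,0,0,1]
    - [0,0,2,0,1]
    - [0,0,2,0,1]
    - [0,0,0,0,1]
    - [0,0,0,0,1]

```text
time: 33.1
position: [0.4846, 0.0094, 0.0813]
tcp_rot: [-0.001, 0.77, 0.638, -0.001]
force: [0.8, -0.1, -0.1]
opening: 0.0164
```

```bash
python3 look.py v17 tweezers_mid,drawer_bed
python3 - <<'E'
from h import *
im,d=arm.read_camera("scene");save("s17",cv2.resize(im[120:290,160:340],None,fx=4,fy=3.5,interpolation=cv2.INTER_CUBIC))
import pickle
im,d,C,R=pickle.load(open("v17.pkl","rb"));P=cloud(C,d)
c,s=np.cos(np.radians(-10.6)),np.sin(np.radians(-10.6))
ex=np.array([c,s]);ey=np.array([-s,c]);o=np.array([.5932,-.0166])
Q=np.dstack([(P[...,:2]-o)@ex,(P[...,:2]-o)@ey,P[...,2]]);ok=d>0
for y in(.05,.07,.08):
    m=ok&(abs(Q[...,1]-y)<.006)&(Q[...,0]>-.19)&(Q[...,0]<.0)
    X=Q[m];print(y,[(round(x*1000),round(np.median(X[abs(X[:,0]-x)<.001][:,2])*1000)) for x in np.arange(-.156,-.05,.002) if (abs(X[:,0]-x)<.001).any()])
p=arm.observe()["position"];print(((p[:2]-o)@ex),((p[:2]-o)@ey))
E
```

```text
tweezers_mid 0.73 [254.8 255.5]
drawer_bed 0.81 [265.7 208.5]
cam [0.49980961 0.0909703  0.22641601] axis [-0.06221584 -0.31128676 -0.94827725] f 282.5472246400407
33.25 [0.48668028 0.00964279 0.08336653] [3.45295467e-04 7.69505752e-01 6.38639669e-01 3.91077424e-04] [-0.03  0.06  2.15  0.    0.93  0.15]
0.05 [(-156, -1), (-154, -1), (-152, -1), (-150, -1), (-146, 26), (-144, 27), (-142, 27), (-140, 27), (-138, 15), (-136, 7), (-134, 7), (-132, 8), (-130, 7), (-128, 8), (-126, 7), (-124, 7), (-122, 7), (-120, 7), (-118, 86), (-116, 86), (-114, 7), (-112, 7), (-110, 7), (-108, 86), (-106, 86), (-104, 7), (-102, 7), (-100, 7), (-98, 7), (-96, 7), (-94, 7), (-92, 7), (-90, 7), (-88, 7), (-86, 7), (-84, 8), (-82, 7), (-80, 7), (-78, 7), (-76, 7), (-74, 8), (-72, 7), (-70, 7), (-68, 7), (-66, 7), (-64, 7), (-62, 37), (-60, 45), (-58, 45), (-56, 45), (-54, 45), (-52, 45)]
0.07 [(-156, -2), (-154, -1), (-152, -1), (-150, 0), (-146, 27), (-144, 27), (-142, 27), (-140, 27), (-138, 17), (-136, 7), (-134, 8), (-132, 7), (-130, 8), (-128, 7), (-126, 8), (-124, 7), (-122, 7), (-120, 7), (-118, 7),
[... 257 characters left out ...]
 7), (-66, 7), (-64, 8), (-62, 36), (-60, 44), (-58, 45), (-56, 45), (-54, 45), (-52, 45)]
0.08 [(-156, -1), (-154, -1), (-152, -1), (-150, 0), (-146, 26), (-144, 27), (-142, 27), (-140, 27), (-138, 14), (-136, 7), (-134, 8), (-132, 7), (-130, 8), (-128, 8), (-126, 8), (-124, 7), (-122, 7), (-120, 7), (-118, 7), (-116, 7), (-114, 7), (-112, 8), (-110, 7), (-108, 7), (-106, 7), (-104, 7), (-102, 7), (-100, 7), (-98, 7), (-96, 7), (-94, 7), (-92, 8), (-90, 7), (-88, 7), (-86, 7), (-84, 7), (-82, 7), (-80, 8), (-78, 7), (-76, 7), (-74, 8), (-72, 8), (-70, 8), (-68, 8), (-66, 8), (-64, 8), (-62, 37), (-60, 45), (-58, 45), (-56, 45), (-54, 45), (-52, 45)]
-0.10937748189305628 0.006257495154018603
```

View pics/v17.png

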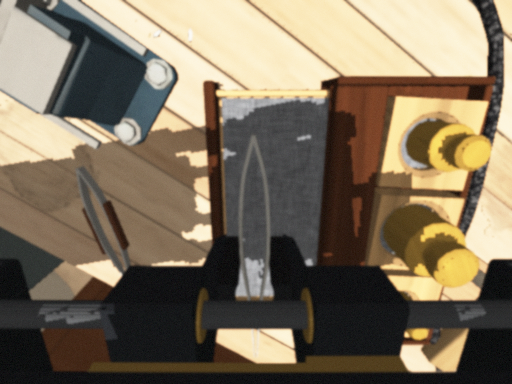

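View pics/s17.png

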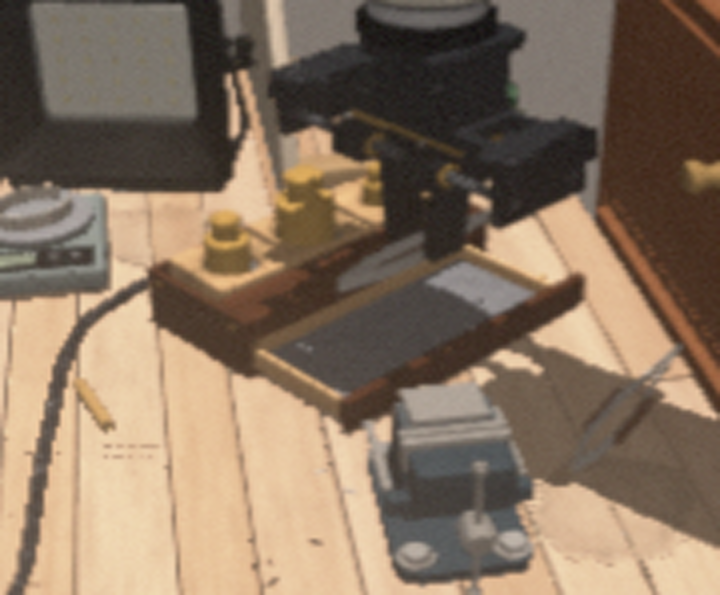

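>>> step_arm:
  rows:
    - [0,0,1.5,0,1]
    - [0,0,1.5,0,1]
    - [0,0,1.2,0,1]
    - [0,0,0.8,0,1]
    - [0,0,0.2,0,1]
    - [0,0,0,0,1]
    - [0,0,0,0,1]
    - [0,0,0,0,1]

```text
time: 34.1
position: [0.4867, 0.0093, 0.0313]
tcp_rot: [0.0, 0.77, 0.638, 0.0]
force: [-0.2, -0.0, 0.2]
opening: 0.0164
```

>>> step_arm:
  rows:
    - [0,0,0.2,0,1]
    - [0,0,0,0,1]
    - [0,0,0,0,0.4]
    - [0,0,0,0,0.4]
    - [0,0,0,0,0.4]
    - [0,0,0,0,0.4]
    - [0,0,0,0,0.4]

```text
time: 34.8
position: [0.4861, 0.0093, 0.0287]
tcp_rot: [0.0, 0.77, 0.638, 0.0]
force: [0.3, 0.3, -0.2]
opening: 0.0265
```

```bash
python3 look.py v18 tweezers_mid,drawer_bed
```

```text
tweezers_mid 0.65 [254.6 242.7]
drawer_bed 0.69 [268.9 238.8]
cam [0.50070847 0.09093214 0.17386855] axis [-0.05859841 -0.31142209 -0.94846324] f 282.5472246400407
34.95 [0.48605992 0.00933119 0.02870982] [-4.56419074e-06  7.69725628e-01  6.38374856e-01  1.46349922e-05] [-0.03  0.15  2.18  0.    0.81  0.15]
```

View pics/v18.png

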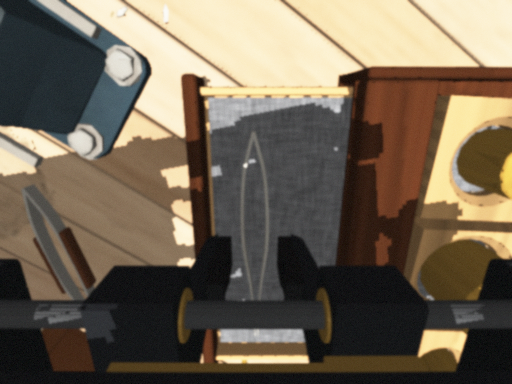

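>>> step_arm:
  rows:
    - [0,0,-1.5,0,0.4]
    - [0,0,-4,0,0.4]
    - [0,0,-5,0,0.4]
    - [0,0,-5,0,0.4]
    - [0,0,-2,-0.14,0.4]
    - [0,0,0,-0.143,1]
    - [0,0,0,-0.143,1]
    - [0,0,0,-0.143,1]
    - [0,0,0,-0.143,1]
    - [0,0,0,-0.143,1]
    - [0,0,0,-0.143,1]
    - [0,0,0,-0.143,1]

```text
time: 36.15
position: [0.4859, 0.0093, 0.2036]
tcp_rot: [-0.0, 0.3, 0.954, -0.0]
force: [-1.2, 0.6, -0.4]
opening: 0.0008
```

>>> step_arm:
  rows:
    - [0,0,0,-0.143,1]
    - [0,0,0,-0.143,1]
    - [0,0,0,-0.143,1]
    - [3,0,0,0,1]
    - [3.5,0,0,0,1]
    - [0,0,0,0,1]
    - [0,0,0,0,1]

```text
time: 36.85
position: [0.4221, 0.0215, 0.2039]
tcp_rot: [0.001, 0.093, 0.996, 0.0]
force: [0.0, 0.3, 0.3]
opening: 0.0004
```

```bash
python3 look.py v19 tweezers_mid,drawer_bed
python3 - <<'E'
from h import *
import pickle
im,d,C,R=pickle.load(open("v19.pkl","rb"));P=cloud(C,d)
c,s=np.cos(np.radians(-10.6)),np.sin(np.radians(-10.6))
ex=np.array([c,s]);ey=np.array([-s,c]);o=np.array([.5932,-.0166])
Q=np.dstack([(P[...,:2]-o)@ex,(P[...,:2]-o)@ey,P[...,2]]);ok=d>0
m=ok&(Q[...,0]>-.135)&(Q[...,0]<-.068)&(abs(Q[...,1])<.08)&(Q[...,2]>.012)&(Q[...,2]<.1)
X=Q[m];print("tweezers pts",len(X),X.min(0).round(4),X.max(0).round(4))
p=arm.observe()["position"];print(((p[:2]-o)@ex),((p[:2]-o)@ey),p)
for uv in ((250,72),(300,55),(360,50)):
    q=onz(C,uv,.005)[:2]-o;print(uv,q@ex,q@ey)
im,d=arm.read_camera("scene");save("s19",cv2.resize(im[150:290,160:340],None,fx=4,fy=4,interpolation=cv2.INTER_CUBIC))
E
```

```text
tweezers_mid 0.64 [247.  217.7]
drawer_bed 0.61 [252.1 223.8]
cam [0.33992598 0.03706612 0.34890276] axis [ 0.31344269 -0.05857649 -0.94779875] f 282.5472246400407
37.0 [0.42327996 0.0212562  0.20414314] [5.94827223e-04 9.33010374e-02 9.95637767e-01 3.73854283e-08] [-0.01 -0.2   2.15 -0.    1.19 -1.39]
tweezers pts 460 [-0.1201 -0.0706  0.012 ] [-0.1019  0.0731  0.0178]
-0.17398411517894152 0.0059531716028161435 [0.42327996 0.0212562  0.20414314]
(250, 72) -0.28860823320572226 0.001820271719346749
(300, 55) -0.30584689247137875 0.057087157145187604
(360, 50) -0.31084845968632463 0.12281815889900115
```

View pics/v19.png

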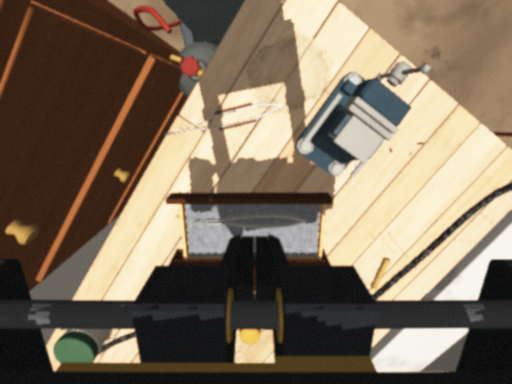

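View pics/s19.png

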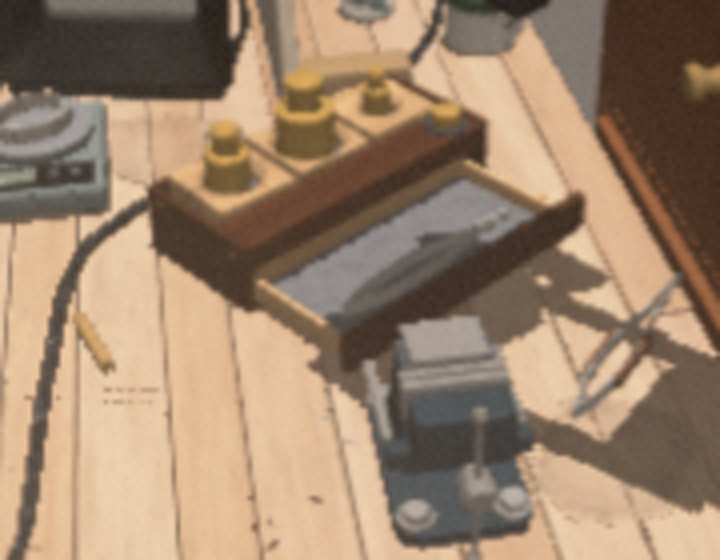

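>>> step_arm:
  rows:
    - [-0.6,-0.9,3,0,1]
    - [-0.6,-0.9,4,0,1]
    - [0,0,4,0,1]
    - [0,0,4,0,1]
    - [0,0,2.6,0,1]
    - [0,0,1,0,1]
    - [0,0,0,0,1]
    - [0,0,0,0,1]

```text
time: 37.85
position: [0.432, 0.0014, 0.0186]
tcp_rot: [0.001, 0.093, 0.996, 0.0]
force: [-0.7, 0.0, -0.2]
opening: 0.0008
```

Run:
```python
from h import *
c,s=np.cos(np.radians(-10.6)),np.sin(np.radians(-10.6))
ex=np.array([c,s]);ey=np.array([-s,c]);o=np.array([.5932,-.0166])
p=arm.observe();q=p["position"];print((q[:2]-o)@ex,(q[:2]-o)@ey,q,p["force"])
```

```text
-0.1617328548084394 -0.01199031773733977 [0.43202142 0.00136527 0.01864352] [-0.70872113  0.00869809 -0.17369161]
```

>>> step_arm:
  rows:
    - [-0.4,0,0,0,1]
    - [-0.6,0,0,0,1]
    - [-0.7,0,0,0,1]
    - [-0.7,0,0,0,1]
    - [-0.7,0,0,0,1]
    - [-0.7,0,0,0,1]
    - [-0.7,0,0,0,1]
    - [-0.7,0,0,0,1]
    - [-0.7,0,0,0,1]
    - [-0.6,0,0,0,1]
    - [-0.4,0,0,0,1]

```text
time: 38.95
position: [0.4981, -0.0113, 0.0175]
tcp_rot: [-0.001, 0.093, 0.996, 0.0]
force: [-4.6, 1.7, 4.1]
opening: 0.0001
```

>>> step_arm:
  rows:
    - [-0.4,0,0,0,1]
    - [-0.4,0,0,0,1]
    - [-0.3,0,0,0,1]
    - [-0.2,0,0,0,1]

```text
time: 39.35
position: [0.5108, -0.0137, 0.0172]
tcp_rot: [-0.001, 0.093, 0.996, 0.0]
force: [-1.6, 0.9, -0.6]
opening: 0.0005
```

>>> step_arm:
  rows:
    - [-0.2,0,0,0,1]
    - [-0.1,0,0,0,1]
    - [0,0,0,0,1]

```text
time: 39.65
position: [0.5145, -0.0145, 0.0177]
tcp_rot: [0.0, 0.093, 0.996, -0.0]
force: [-1.7, -0.0, -0.3]
opening: 0.0002
```

>>> step_arm:
  rows:
    - [-0.2,0,0,0,1]
    - [-0.1,0,0,0,1]
    - [0,0,0,0,1]

```text
time: 39.95
position: [0.5151, -0.0146, 0.0176]
tcp_rot: [-0.002, 0.093, 0.996, 0.0]
force: [-8.4, 1.0, 5.2]
opening: 0.0003
```

>>> step_arm:
  rows:
    - [0.5,0,0,0,1]
    - [2,0,0,0,1]
    - [4,0,0,0,1]
    - [4,0,0,0,1]
    - [0,0,-4,0,1]
    - [0,0,-5,0,1]
    - [0,0,-5,0,1]
    - [0,0,-5,0,1]
    - [0,0,0,0,1]
    - [0,0,0,0,1]

```text
time: 40.95
position: [0.4161, 0.0044, 0.2102]
tcp_rot: [0.004, 0.093, 0.996, 0.0]
force: [-0.2, -1.0, -0.0]
opening: 0.0002
```

```bash
python3 look.py v20 drawer_bed,large_weight_mid,tweezers_mid
python3 - <<'E'
from h import *
import pickle
im,d,C,R=pickle.load(open("v20.pkl","rb"));P=cloud(C,d)
c,s=np.cos(np.radians(-10.6)),np.sin(np.radians(-10.6))
ex=np.array([c,s]);ey=np.array([-s,c]);o=np.array([.5932,-.0166])
def fr(P):return np.dstack([(P[...,:2]-o)@ex,(P[...,:2]-o)@ey,P[...,2]])
Q=fr(P);ok=d>0
for y in(-.08,-.05,.05,.08):
    X=Q[ok&(abs(Q[...,1]-y)<.006)&(Q[...,0]>-.1)&(Q[...,0]<-.04)]
    print(y,[(round(x*1000),round(np.median(X[abs(X[:,0]-x)<.001][:,2])*1000)) for x in np.arange(-.09,-.05,.002) if (abs(X[:,0]-x)<.001).any()])
im,d=arm.read_camera("scene");save("s20",cv2.resize(im[150:290,160:340],None,fx=4,fy=4,interpolation=cv2.INTER_CUBIC));S=fr(cloud(cal("scene"),d))
im,d2=arm.read_camera("top");T=fr(cloud(cal("top"),d2))
for n,y in dict(S=-.063,L=0,M=.063).items():
    for q,dd in((Q,ok),(S,d>0),(T,d2>0)):
        X=q[dd&(np.hypot(q[...,0],q[...,1]-y)<.022)&(q[...,2]>.055)&(q[...,2]<.11)]
        if len(X): t=X[X[:,2]>np.percentile(X[:,2],97)-.01];print(n,np.percentile(X[:,2],97).round(4),((t.min(0)+t.max(0))/2).round(4))
E
```

```text
large_weight_mid 0.48 [262.6 314.4]
cam [0.33307127 0.02016083 0.35476807] axis [ 0.31898575 -0.05908311 -0.94591611] f 282.5472246400407
41.15 [0.41276555 0.00467131 0.20575074] [-1.58062039e-03  9.32844060e-02  9.95638245e-01 -7.80035249e-05] [-0.05 -0.23  2.16 -0.    1.21 -1.43]
-0.08 [(-90, -1), (-88, -1), (-86, -1), (-84, -1), (-82, -1), (-80, -1), (-78, -1), (-76, -1), (-74, -1), (-72, 15), (-70, 16), (-68, 26), (-66, 27), (-64, 34), (-62, 36), (-58, 18), (-54, 12), (-52, 7)]
-0.05 [(-90, -1), (-88, -1), (-86, -1), (-84, -1), (-82, -1), (-80, -1), (-78, -1), (-76, -1), (-74, -1), (-72, 10), (-70, 16), (-68, 26), (-66, 27), (-64, 35), (-62, 30)]
0.05 [(-90, -1), (-88, -1), (-86, -1), (-84, -1), (-82, -1), (-80, -1), (-78, -1), (-76, -1), (-74, -1), (-72, 11), (-70, 17), (-68, 27), (-66, 26), (-64, 33), (-62, 36)]
0.08 [(-90, -2), (-88, -1), (-86, -1), (-84, -1), (-82, -1), (-80, -1), (-78, -2), (-76, -1), (-74, -1), (-72, 13), (-70, 21), (-68, 27), (-66, 27), (-64, 36), (-62, 35), (-52, 8)]
S 0.0738 [-0.001  -0.0611  0.069 ]
S 0.076 [ 0.0018 -0.0636  0.0736]
L 0.095 [ 0.0009 -0.0008  0.0934]
L 0.0936 [-0.0026  0.      0.0891]
L 0.096 [ 0.0004 -0.0007  0.0919]
M 0.0839 [-0.0015  0.064   0.0798]
M 0.0863 [0.0015 0.0621 0.0823]
```

View pics/v20.png

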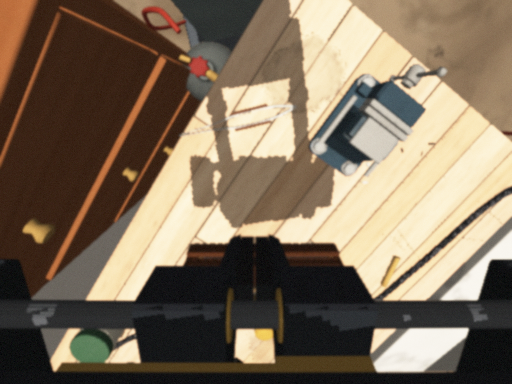

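View pics/s20.png

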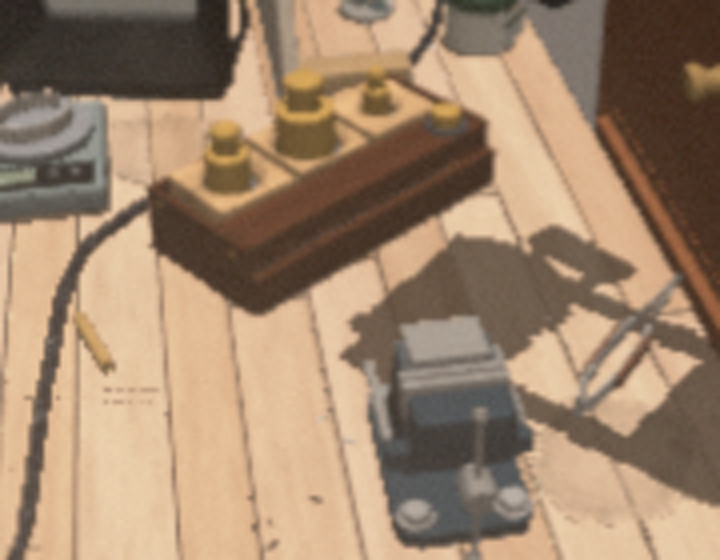

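```bash
python3 -c "
from cell import arm
print(arm.close_job(), arm.observe()['time'])"
```

```text
the job is handed in; nothing more can be done
the job is handed in; nothing more can be done
```

The job is handed in after about 41 s of robot time. The three weights stand in their own wells. The catch was then pressed with about 6 N and the drawer sprang out. The plain steel tweezers lie flat in the drawer, and the drawer is shut.

**Weights:** All three stand knob up. Their tops measured about 95, 85 and 75 mm for large, medium and small, which matches the well floor plus each weight's height. They sit within about 2–3 mm of the well centres.

**Tweezers:** Before shutting, they lay flat on the drawer floor with nothing above 18 mm and were inside the walls. I let them drop about 18 mm instead of setting them down, because lower the gripper body would have come too close to the large weight. The pair with wooden grips was not touched.

**Drawer:** I pushed it to its hard stop, with 8 N at the end. More than 1 s after backing off, its front was still in the shut position across its width, about 76 mm further in than when open. I took that as latched; there was no direct reading of the latch.

**Failed checks:** None. Early network positions disagreed by a few millimetres, so I refined them using the well floors and the depth images.

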